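# Pull the blue knob off the bag sealer with the fork puller

### The arm

A 6-joint arm with a two-finger parallel gripper is mounted at the origin on the work surface. World frame = base frame: x ahead of the robot, y to its left, z up, the work surface at z = 0. Lengths are in m, angles in degrees, forces in N, time in s.
With the tool pointing down it reaches from about 0.4 to 0.825 m from the base axis. Payload 7 kg.
Tool frame: the origin (TCP) lies midway between the tips of the shut fingers; the grasp point (between the pads) lies 19 mm behind it (ctrl.grasp_offset is the distance from the TCP to the grasp point, in m); z points along the fingers, x is the direction in which the jaws open and shut, and the axes are right-handed (so a half turn about z gives the same grasp; the last joint's range is limited). The gripper opens to 88 mm and grips with 3 to 60 N. Pads are 19 mm wide; open, the fingers measure 130 mm over their backs; the gripper's body (78 mm by 193 mm) begins 47 mm behind the grasp point.
Start: joints at [-49.383, 20.546, 0.682, 0, -70.136, -16.507], TCP at [0.276, -0.616, 0.227] pointing down, gripper open.
Joint ranges: [-176.03, 176.03], [-82.01, 121.73], [-58.28, 71.71], [-173.87, 95.51], [-174.79, -0.11], [-173.66, 173.66]. Speed limits (degrees/s): [136.94, 136.94, 172.46, 180, 180, 180].

### API

Orientations are given as [roll, pitch, yaw] about the fixed x, y, z axes, in that order (R = Rz(yaw) Ry(pitch) Rx(roll)).
In Python, from plant import sensors, snapshot, order, ctrl gives the robot as it stands.
- The arm moves only by the tool send_rows, never from a script. Its argument "commands" is a list of rows, each a list of 3 entries, a list of its own where there are three numbers: the closure, from 0 (fully open) to 1 (shut), then the shift along the world's x, y, z in units of 0.25 m (1.0 is 0.25 m), then the turn, a rotation vector about the world's x, y, z in units of 360 degrees (1.0 is 360 degrees). In form: [[hand, [x, y, z], [ax, ay, az]], ...]. A call has 1 to 12 rows; each row shifts and turns the pose as measured when the row begins; what a row does not reach is not made up. A row lasts 1/10 s, in which the tool goes at most 50 mm and 8.59 degrees, less where a joint would pass 70% of its speed; a pose out of reach is approached as far as the arm can. A call with a number of a shift or a turn outside -1 to 1 is refused whole. A call with a gripper value outside its range is refused whole. The fingers move at their own pace and stop on an object; the grip force is fixed at half the most. Time passes only in rows, so rows that do not move let the fingers close. It gives the time, the measured TCP pose, the force and the opening at its end, in the units of the state.
- sensors.get_obs(): the state, without advancing time (a new reading comes with each control period).
- snapshot(name): name is "side" or "top" or "wrist"; returns a dict with "color" (384x512x3 uint8, blue, green, red), "z_map" (384x512 float32, m along the optical axis (not along the pixel's ray), 0 where there is no reading), "mtx" (3x3 intrinsics, pixels), "xyz" and "attitude" of the camera in the world. Camera axes: x right, y down, z forward; pixel columns grow to the right and rows downward; lengths in m; the calibration is good to about 2 mm. A picture is of the moment at which its call begins.
- order.close_job(): hands the job in, once; it reports no verdict.
The state is a dict: "clock": time; "joint_pos": joint angles; "qvel": joint speeds; "tau": joint torques, N m; "tool_pos": TCP position; "orientation": TCP orientation; "force": force on the tool from outside, world axes, zero at the start; "moment": the same for the moment, N m; "opening": finger opening in m.
Only numpy, scipy, OpenCV 4.12 (cv2) and the standard library are available. Lean on these libraries where they do the work, as an engineer would, in place of code of your own. Each camera call takes 0.05 s, during which the arm holds its last target.

### The job

Take the orange-handled fork puller, feel its way under the disc of the blue knob on the bag sealer's sloping panel (a stop tongue hidden under the disc may stop it: never ram it, come in from another side instead) until the hub is at the end of the slot, and pull the knob straight off its shaft. Carry the knob on the puller to the low dark tray, lower it so that it stands upright on its hub there before you draw the fork out, and then stand the puller upright on the bench clear of the tray and let go. Leave the grey knob on its shaft and do not disturb the other things on the bench.

Things in the scene. Friction and masses are not known exactly. Their poses are not given: they have to be found in the camera images.
- console: white control head of the bag sealer, fixed, 290 mm wide (y), 139 mm high. Origin on the bench under the panel's middle; z up, x horizontal, up the slope. Two equal shafts (19 mm diameter and length) stand square on the panel at x 0, y -65 and +65, z 110 mm. Behind it: flat top to x 130 mm, then a 400 mm wide steel conveyor bed, 98 mm high, to x 212 mm. Open bench in front (-x)
- panel_mid (a point): point on the panel's surface midway between the shafts, 110 mm above the bench. The flat panel rises at 20 degrees towards the console's +x, so it looks back (-x) and up; along the slope it reaches 85 mm each way from here: low edge 81 mm and high edge 139 mm above the bench
- shaft_left (a point): foot of the shaft at y +65 mm. Up the slope of each shaft, hidden under its disc, a steel stop tongue sticks 15 to 22 mm out of the panel, 28 mm wide across the slope, 8 mm deep, its centre 27 mm up the slope from the axis and 22 mm to the left or right (not told which). It stops a fork that comes straight up the slope; turned 35 degrees about the axis, tines towards the tongue, the fork clears it
- blue_knob: blue press-on knob, 0.12 kg: disc 96 mm in diameter, 12 mm thick, with a 4 mm dome, on a black hub 26 mm long and at most 42 mm in diameter. Origin: centre of the hub's foot, which sits on the panel round one of the shafts; z along the axis, out of the panel (20 degrees from vertical), x up the slope, along the white pointer line. Too wide for a gripper
- blue_knob_rim (a point): on the blue knob's axis, level with the disc's underside, 26 mm above the hub's foot (so the gap between panel and disc is 26 mm). Sprung balls in the shaft hold the knob: under 1 mm of play, then about 9 to 16 N straight along the axis to pop it; after some 6 mm the force falls away, after 20 mm it is clear of the shaft
- grey_knob: grey knob of the same shape, on the other shaft, 130 mm away in the console's y; leave it
- puller: C-shaped fork puller, 131 mm long (x), 76 wide (y), 87 high, 0.3 kg, standing on its fork on the bench. Origin on the fork's underside in the slot; z up, x to the tines' open ends. Tines 14 mm wide, z 0 to 8, inner faces at y -24 and +24, ends at x +60; slot's closed end at x -21, plate behind it back to x -70. From x 54 to 60 each tine has a lip up to z 12 that keeps the disc on
- puller_grip (a point): middle of the orange grip bar, right above the puller's origin, 75 mm over the fork's underside. The bar is 20 mm across (puller's y), 24 mm high, from x -70 to +45 mm, carried by an upright 40 mm wide at x -70 to -58; grip it here from above. With a knob's hub at the slot's closed end its axis runs through the origin and this point, the disc between upright and lips
- tray: low dark open tray, fixed, 170 x 170 mm with walls 3 mm thick whose top is 7 mm above the bench; origin at the centre of its underside; its floor is 3 mm above the bench
- bean_jar: amber jar with a green cap, 80 mm wide, 130 mm high, loose bystander; origin under its centre
- screwdriver: screwdriver, 180 mm long, lying on the bench between robot and console, loose bystander; origin about its middle, x along it
- tape_roll: roll of tape, 90 mm wide, 24 mm high, lying flat on the bench between robot and console, loose bystander; origin under its centre
- tamper: coffee tamper, steel foot 58 mm wide and dark wooden handle, 97 mm high, standing, loose bystander; origin under its centre
There are look-alikes about, which are no part of the job. Of the things shaped like the puller, the yellow one is meant.

How it is judged:
By the outcome, as a careful person would: the job done as asked, in the order asked, and still so for the second after the job is handed in, with the robot touching nothing.
It also fails if it takes over 72 s, if anything falls off the work surface, if the arm or the gripper's body presses on something with over 40 N, if the wrist force passes 120 N, or if a joint passes its speed limit or range.

## Working session

There is one attempt and no reset: what is moved stays moved. The work goes in short steps, Python scripts to look and compute and a tool call to move; the robot and the scene stay as the last step left them, time stands still between calls to the robot, and variables do not carry over. Pictures are saved under pics/ and viewed, and the job is handed in when it is done.

Besides the shell and the picture viewer there is one more tool, called after ">>>" by a JSON object that holds its "op" and its "data". send_rows: Moves the arm, as the interface text tells. Its arguments: {"type":"object","properties":{"commands":{"type":"array","items":{"type":"array"}}},"required":["commands"]}

```bash
ls; mkdir -p pics; python3 - <<'E'
from plant import sensors, snapshot, order, ctrl
import cv2, numpy as np
print(sensors.get_obs()); print(ctrl.grasp_offset)
for n in ["side","top","wrist"]:
    s=snapshot(n); cv2.imwrite(f"pics/{n}0.png",s["color"]); print(n,s["mtx"].tolist(),s["xyz"],s["attitude"])
    np.savez(f"{n}0.npz",**s)
E
```

```text
pics
{'clock': 0.0, 'joint_pos': array([-4.93830597e+01,  2.05896564e+01,  6.34760459e-01, -1.98824479e-02,
       -7.01360909e+01, -1.65050400e+01]), 'qvel': array([-0.02999585, -0.04884535,  0.07146834,  0.02845067, -0.02080072,
        0.0812952 ]), 'tau': array([-2.27573255e-04, -5.82712948e+01,  2.93055761e+01,  6.99759588e+00,
        6.57204859e-03, -1.75033047e-04]), 'tool_pos': array([ 0.27550931, -0.61568466,  0.22565101]), 'orientation': array([-1.79992069e+02, -9.25482701e-02,  1.14105123e+02]), 'force': array([ 0.03024681, -0.06692062, -0.10515465]), 'moment': array([-0.01210637, -0.004511  ,  0.02743859]), 'opening': 0.08752862562120038}
0.0188
side [[400.13202620382077, 0.0, 261.10866791242336], [0.0, 400.13202620382077, 190.70558509962365], [0.0, 0.0, 1.0]] [-0.1085633   0.69209616  1.09319555] [-136.84779025   -0.20426577 -139.2587527 ]
top [[456.80087474888705, 0.0, 258.57313076855314], [0.0, 456.80087474888705, 192.35831074300899], [0.0, 0.0, 1.0]] [ 0.24844063 -0.00942823  1.38395831] [-1.71430184e+02  1.01132556e-01 -8.89476323e+01]
wrist [[296.6291011898408, 0.0, 257.8498929876217], [0.0, 296.6291011898408, 197.04298952886145], [0.0, 0.0, 1.0]] [ 0.20272658 -0.64898738  0.38404035] [ 1.62829097e+02 -5.46840125e-02  1.14148203e+02]
```

View pics/top0.png

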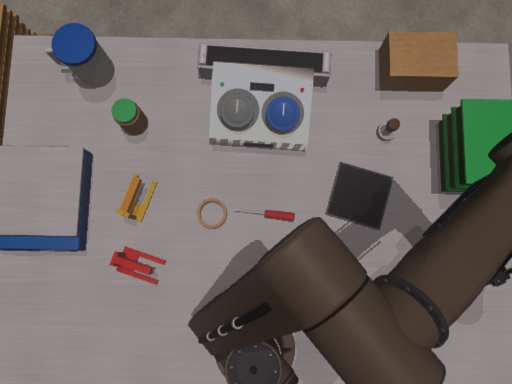

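View pics/side0.png

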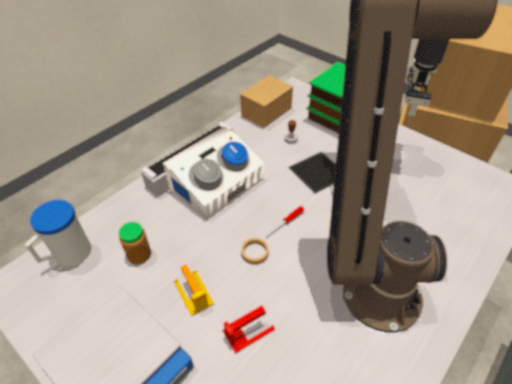

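View pics/wrist0.png

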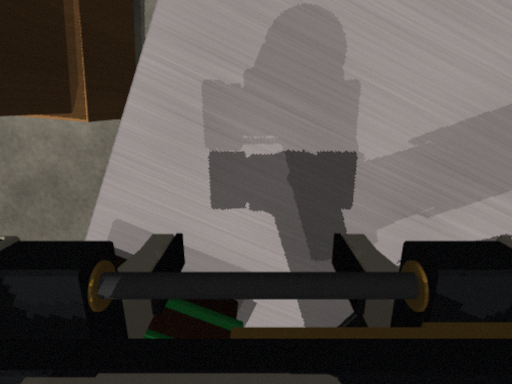

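The top view shows the yellow puller at about (138,198), with its red look-alike at (138,265). The blue knob is at (284,113), grey knob at (238,109), tray at (360,195), tape at (212,213) and screwdriver at (265,214). Next I'll turn these into world points.

```bash
cat > h.py <<'E'
import numpy as np, cv2
from scipy.spatial.transform import Rotation as R
def cloud(s):
    K=s["mtx"]; z=s["z_map"]; v,u=np.mgrid[:z.shape[0],:z.shape[1]]
    c=np.stack([(u-K[0,2])/K[0,0]*z,(v-K[1,2])/K[1,1]*z,z],-1)
    M=R.from_euler("xyz",s["attitude"],degrees=True).as_matrix()
    p=c@M.T+s["xyz"]; p[z<=0]=np.nan; return p
def ray(s,u,v,zp):
    K=s["mtx"]; M=R.from_euler("xyz",s["attitude"],degrees=True).as_matrix()
    d=M@np.array([(u-K[0,2])/K[0,0],(v-K[1,2])/K[1,1],1]); return s["xyz"]+d*(zp-s["xyz"][2])/d[2]
def proj(s,p):
    K=s["mtx"]; M=R.from_euler("xyz",s["attitude"],degrees=True).as_matrix()
    c=(np.atleast_2d(p)-s["xyz"])@M; q=c@K.T; return q[:,:2]/q[:,2:]
E
python3 - <<'E'
from h import *
for n,crops in dict(top=[(90,160,90,80),(195,40,140,120),(320,150,80,90)],side=[(150,250,90,80),(140,120,140,110)]).items():
    s=dict(np.load(n+"0.npz")); p=cloud(s); hsv=cv2.cvtColor(s["color"],cv2.COLOR_BGR2HSV)
    print(n,"bench z",np.nanmedian(p[...,2]))
    for i,(x,y,w,h) in enumerate(crops):
        c=s["color"][y:y+h,x:x+w]; cv2.imwrite(f"pics/c_{n}{i}.png",cv2.resize(c,None,fx=5.5,fy=5,interpolation=cv2.INTER_CUBIC) if 0 else cv2.resize(c,None,fx=5,fy=5,interpolation=cv2.INTER_CUBIC))
    for name,lo,hi in [("orange",(5,150,60),(17,255,255)),("yellow",(20,150,60),(32,255,255)),("blue",(100,150,60),(125,255,255)),("red",(0,180,60),(4,255,255)),("green",(50,150,60),(80,255,255))]:
        m=cv2.inRange(hsv,lo,hi); k,l,st,ce=cv2.connectedComponentsWithStats(m)
        for j in range(1,k):
            if st[j,4]>25:
                q=p[l==j]; print(name,ce[j].round(1),st[j,4],np.nanmedian(q,0).round(4),np.nanpercentile(q[:,2],[3,97]).round(3))
E
```

```text
top bench z 0.002260563815115635
orange [129.9 194.6] 287 [0.4298 0.3664 0.0869] [0.04  0.092]
yellow [144.  203.7] 233 [0.4048 0.3453 0.0075] [0.001 0.013]
blue [72.9 43.2] 1366 [0.8376 0.5192 0.192 ] [0.188 0.196]
blue [281.2 112.5] 493 [ 0.6609 -0.0595  0.1484] [0.132 0.16 ]
blue [ 37.9 242.3] 992 [0.2904 0.6296 0.0653] [0.06 0.07]
red [129.5 250.8] 33 [0.2717 0.3835 0.008 ] [0.003 0.014]
red [115.4 261. ] 33 [0.2414 0.3962 0.0875] [0.083 0.091]
green [483.3 133.9] 3032 [ 0.6072 -0.6003  0.1914] [0.187 0.196]
side bench z 0.001939242041590239
orange [473.7  82.2] 2072 [ 0.2112 -1.2016  0.0823] [-0.082  0.234]
orange [267.1 108.7] 376 [ 0.7942 -0.3986  0.0685] [0.025 0.113]
orange [324.8 109.3] 155 [ 0.6073 -0.559   0.0901] [0.075 0.104]
orange [431.7 123. ] 245 [ 0.2958 -1.1201 -0.1585] [-0.209 -0.091]
orange [414.7 118. ] 26 [ 0.3804 -1.0931 -0.1488] [-0.161 -0.112]
orange [479.8 134.7] 439 [ 0.0691 -1.1933 -0.1421] [-0.264 -0.092]
orange [447.4 131.7] 104 [ 0.217  -1.1449 -0.1812] [-0.227 -0.123]
orange [470.7 145.3] 98 [ 0.1019 -1.1863 -0.2299] [-0.276 -0.174]
orange [459.3 144.6] 29 [ 0.1472 -1.1713 -0.242 ] [-0.259 -0.217]
orange [137.4 250.9] 441 [0.6356 0.4039 0.0658] [0.017 0.108]
yellow [195.3 294.3] 678 [0.3976 0.3828 0.0139] [0.006 0.091]
blue [234.6 153.8] 363 [ 0.6549 -0.0539  0.1463] [0.132 0.16 ]
blue [180.9 190.4] 85 [0.7365 0.1404 0.0592] [0.041 0.08 ]
blue [ 52.  216.8] 1089 [0.8286 0.5263 0.1938] [0.183 0.197]
blue [170.3 368.3] 698 [0.2937 0.5654 0.0666] [0.061 0.07 ]
red [294.  213.9] 98 [ 0.3837 -0.061   0.0248] [0.018 0.03 ]
red [242.9 330.2] 739 [0.2295 0.3772 0.0657] [0.007 0.091]
green [331.8  80. ] 750 [ 0.6355 -0.6072  0.1933] [0.181 0.585]
green [324.9 102.4] 133 [ 0.6085 -0.5539  0.1278] [0.113 0.132]
green [323.8 115.7] 122 [ 0.6044 -0.5537  0.0625] [0.045 0.069]
green [130.4 232.1] 340 [0.6629 0.3919 0.1314] [0.122 0.135]
```

```bash
python3 - <<'E'
import cv2,numpy as np
L=[cv2.imread(f"pics/c_{n}.png") for n in ["top0","top1","side0","side1"]]
a=np.zeros((600,800,3),np.uint8)
for i,im in enumerate(L):
    s=min(400/im.shape[1],300/im.shape[0]); r=cv2.resize(im,None,fx=s,fy=s); y,x=(i//2)*300,(i%2)*400; a[y:y+r.shape[0],x:x+r.shape[1]]=r
cv2.imwrite("pics/m0.png",a)
E
```

```text
(no output)
```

View pics/m0.png

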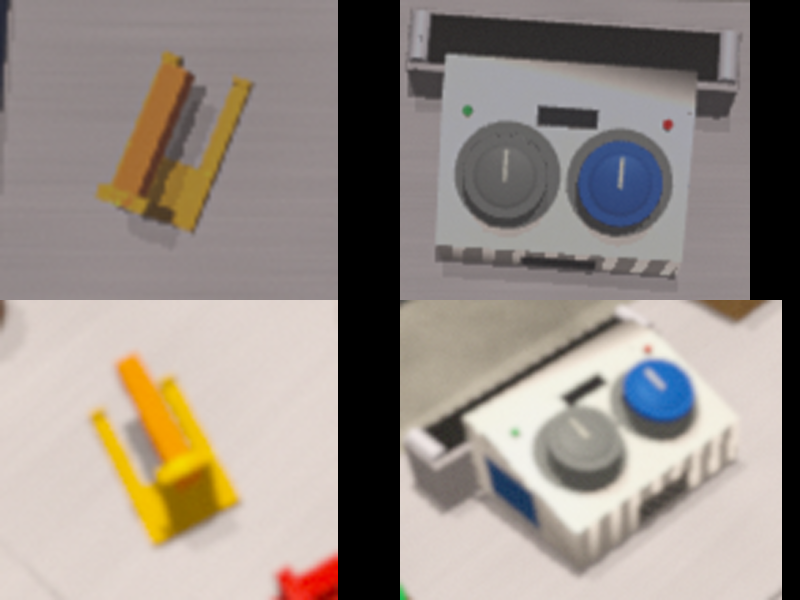

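```bash
python3 - <<'E'
from h import *
def comp(m,u,v):
    k,l=cv2.connectedComponents(m.astype(np.uint8)); return l==l[v,u]
for n in ["top","side"]:
    s=dict(np.load(n+"0.npz")); p=cloud(s); hsv=cv2.cvtColor(s["color"],cv2.COLOR_BGR2HSV); H,S,V=[hsv[...,i].astype(int) for i in range(3)]
    print("==",n)
    box=lambda x0,x1,y0,y1,z0,z1:(p[...,0]>x0)&(p[...,0]<x1)&(p[...,1]>y0)&(p[...,1]<y1)&(p[...,2]>z0)&(p[...,2]<z1)
    # console white panel
    w=box(.5,.85,-.2,.25,.06,.16)&(S<40)&(V>140)
    q=p[w]; 
    for it in range(6):
        c=q.mean(0); nn=np.linalg.svd(q-c,full_matrices=False)[2][2]; nn*=np.sign(nn[2]); d=(q-c)@nn; q=q[abs(d)<max(.004,1.5*np.std(d)) ] if it<5 else q
    print("panel n",nn,"tilt",np.degrees(np.arccos(nn[2])),"az",np.degrees(np.arctan2(-nn[1],-nn[0])),c,len(q),np.std((q-c)@nn))
    # knobs
    for nm,m in [("blue",(H>100)&(H<125)&(S>130)&box(.58,.75,-.14,.03,.1,.19)),("knobs",box(.55,.78,-.15,.18,.1,.19)&((p-c)@nn>.028)&((p-c)@nn<.06))]:
        k,l,st,ce=cv2.connectedComponentsWithStats(m.astype(np.uint8))
        for j in range(1,k):
            if st[j,4]>100:
                q=p[l==j]; h=(q-c)@nn; ct=[x[0] for x in [0]] if 0 else None
                cn,_=cv2.findContours((l==j).astype(np.uint8),0,2); e=cv2.fitEllipse(max(cn,key=len)); print(nm,st[j],"h",np.percentile(h,[5,50,95]).round(4),"mean",q.mean(0).round(4),"mid",((q.min(0)+q.max(0))/2).round(4),"ell",np.round(e[0],1),np.round(e[1],1))
    # puller
    for nm,m in [("bar",(H>=5)&(H<33)&(S>140)&box(.3,.55,.25,.46,.075,.1)),("fork",(H>=18)&(H<33)&(S>140)&box(.3,.55,.25,.46,-.005,.02))]:
        q=p[m][:,:2].astype(np.float32); r=cv2.minAreaRect(q); print(nm,len(q),r,"meanz",p[m][:,2].mean(), cv2.boxPoints(r).round(4).tolist())
    # tray
    t=box(.3,.6,-.4,-.1,-.01,.03)&(V<75)
    k,l,st,ce=cv2.connectedComponentsWithStats(t.astype(np.uint8)); j=1+np.argmax(st[1:,4]); q=p[l==j][:,:2].astype(np.float32); r=cv2.minAreaRect(q); print("tray",st[j],r,cv2.boxPoints(r).round(4).tolist())
    for nm,m in [("tamper",box(.5,.75,-.45,-.2,.03,.12)),("tape",box(.3,.5,.03,.2,.012,.04)),("screw",box(.3,.5,-.15,.08,.008,.04)&(S>20)),("jar",box(.5,.75,.3,.46,.05,.15))]:
        q=p[m]; print(nm,len(q), q.min(0).round(3) if len(q) else 0,q.max(0).round(3) if len(q) else 0)
E
```

```text
== top
panel n [-0.32049579  0.0183593   0.94707201] tilt 18.724694361613736 az -3.278551955718937 [ 0.69083852 -0.00401842  0.11328842] 2734 0.0020419039648190153
blue [266  97  34  33 824] h [0.0352 0.0404 0.0456] mean [ 0.6606 -0.0672  0.147 ] mid [ 0.6611 -0.0671  0.1445] ell [282.6 113.1] [32.3 32.8]
knobs [220  93  34  35 914] h [0.0356 0.0408 0.0464] mean [0.6681 0.0623 0.1475] mid [0.6693 0.0628 0.146 ] ell [236.7 109.9] [33.1 33.7]
knobs [266  96  34  35 921] h [0.035  0.0404 0.0456] mean [ 0.661  -0.067   0.1472] mid [ 0.6626 -0.0672  0.1441] ell [282.6 113.2] [33.3 33.7]
bar 334 ((0.4251008927822113, 0.36368322372436523), (0.038028307259082794, 0.11244112253189087), 66.38673400878906) meanz 0.08656934876401848 [[0.3659999966621399, 0.36880001425743103], [0.4690000116825104, 0.3237000107765198], [0.48420000076293945, 0.358599990606308], [0.38119998574256897, 0.4036000072956085]]
fork 298 ((0.4344905912876129, 0.36611783504486084), (0.07725567370653152, 0.12734916806221008), 70.83486938476562) meanz 0.007753096428403999 [[0.36169999837875366, 0.3504999876022339], [0.48199999
[... 1662 characters left out ...]
81777 [[0.36070001125335693, 0.35370001196861267], [0.4853000044822693, 0.31139999628067017], [0.508899986743927, 0.3806999921798706], [0.38420000672340393, 0.4230000078678131]]
tray [ 292  154   44   37 1012] ((0.4515109956264496, -0.3087350130081177), (0.1654944121837616, 0.16222406923770905), 74.40657806396484) [[0.35109999775886536, -0.36660000681877136], [0.5073999762535095, -0.41019999980926514], [0.5519000291824341, -0.2508000135421753], [0.39559999108314514, -0.20720000565052032]]
tamper 110 [ 0.638 -0.411  0.032] [ 0.671 -0.372  0.101]
tape 319 [0.345 0.031 0.012] [0.436 0.184 0.032]
screw 208 [ 0.305 -0.112  0.008] [0.472 0.072 0.031]
jar 824 [0.627 0.35  0.05 ] [0.705 0.428 0.137]
```

>>> {"op": "send_rows", "data": {"commands": [[0,[0.12,0.16,0.1],[0,0,0.0175]],[0,[0.12,0.16,0.05],[0,0,0.0175]],[0,[0.12,0.16,0],[0,0,0.0175]],[0,[0.12,0.16,0],[0,0,0.0175]],[0,[0.12,0.16,0],[0,0,0.0175]],[0,[0.12,0.16,0],[0,0,0.0175]],[0,[0.1,0.17,0],[0,0,0.0175]],[0,[0.1,0.17,0],[0,0,0.0175]],[0,[0,0.2,0],[0,0,0.0175]],[0,[0,0.2,0],[0,0,0.0175]],[0,[0,0.2,0],[0,0,0.0175]],[0,[0,0.2,0],[0,0,0.0175]]]}}

```text
clock: 1.35
tool_pos: [0.5015, -0.0922, 0.2561]
orientation: [-179.9, -0.5, -167.9]
force: [1.3, 0.1, -0.7]
opening: 0.0879
```

```bash
cat > d.py <<'E'
import sys; from h import *
from plant import sensors
# puller/tool target: fork-origin pos (world), puller rotation; tool = puller frame
def pullR(yaw,tilt_axis_yaw=0,tilt=0,spin=0):
    # base frame: console yaw, tilt about y by -tilt (x up slope), spin about normal
    return R.from_euler("Z",tilt_axis_yaw+yaw,degrees=True) if tilt==0 else R.from_euler("ZYZ",[tilt_axis_yaw,-tilt,spin],degrees=True)
PT=R.from_matrix(np.array([[0,-1,0],[-1,0,0],[0,0,-1.]]).T)  # tool x=-py, y=-px, z=-pz (columns)
OFF=0.056
def tcp_from_origin(o,Rp): return np.array(o)+Rp.apply([0,0,OFF])
def delta(tp,Rp):
    o=sensors.get_obs(); Rt=Rp*PT; Rc=R.from_euler("xyz",o["orientation"],degrees=True)
    dp=np.array(tp)-o["tool_pos"]; rv=(Rt*Rc.inv()).as_rotvec(degrees=True)
    print("t",round(o["clock"],2),"tcp",o["tool_pos"].round(4),"rpy",o["orientation"].round(2),"F",o["force"].round(1),"M",o["moment"].round(2),"open",round(o["opening"],4))
    print("q",o["joint_pos"].round(1)); print("dpos mm",(dp*1000).round(1),"units",(dp/.25).round(4),"|",round(np.linalg.norm(dp)*1000,1)); print("drot deg",rv.round(2),"units",(rv/360).round(5),"|",round(np.linalg.norm(rv),1)); return o
E
python3 -c "
from d import *
print((PT.as_matrix()))
delta(tcp_from_origin([.4394,.365,.1],pullR(-19)),pullR(-19))"
```

```text
[[ 0. -1.  0.]
 [-1.  0. -0.]
 [ 0.  0. -1.]]
t 1.35 tcp [ 0.5015 -0.0922  0.2561] rpy [-179.9    -0.51 -167.88] F [ 1.3  0.1 -0.7] M [ 0.07 -0.11  0.01] open 0.0879
q [ 11.8   4.  -16.8   0.1 -69.6   0.3]
dpos mm [ -62.1  457.2 -100.1] units [-0.2486  1.8287 -0.4005] | 472.1
drot deg [ 0.44 -0.33 58.88] units [ 0.00121 -0.00091  0.16355] | 58.9
```

>>> {"op": "send_rows", "data": {"commands": [[0,[-0.02,0.185,0],[0,0,0.0164]],[0,[-0.02,0.185,0],[0,0,0.0164]],[0,[-0.02,0.185,0],[0,0,0.0164]],[0,[-0.02,0.185,0],[0,0,0.0164]],[0,[-0.02,0.185,0],[0,0,0.0164]],[0,[-0.02,0.185,-0.03],[0,0,0.0164]],[0,[-0.02,0.185,-0.06],[0,0,0.0164]],[0,[-0.03,0.185,-0.08],[0,0,0.0164]],[0,[-0.03,0.185,-0.08],[0,0,0.0164]],[0,[-0.04,0.16,-0.08],[0,0,0.0164]]]}}

```text
clock: 2.35
tool_pos: [0.4372, 0.3787, 0.1773]
orientation: [-179.8, 0.0, -106.1]
force: [1.7, 0.8, -0.3]
opening: 0.0876
```

```bash
python3 -c "
from d import *
from plant import snapshot
delta(tcp_from_origin([.4394,.365,0.0],pullR(-19)),pullR(-19))
s=snapshot('wrist'); np.savez('w1.npz',**s); cv2.imwrite('pics/w1.png',s['color'])"
```

```text
t 2.35 tcp [0.4372 0.3787 0.1773] rpy [-1.7980e+02  1.0000e-02 -1.0611e+02] F [ 1.7  0.8 -0.3] M [-0.07  0.05  0.03] open 0.0876
q [ 60.4  13.6 -16.    0.2 -60.3  13.4]
dpos mm [   2.2  -13.7 -121.3] units [ 0.0089 -0.0547 -0.4851] | 122.1
drot deg [ 0.05  0.2  -2.89] units [ 0.00013  0.00055 -0.00802] | 2.9
```

View pics/w1.png

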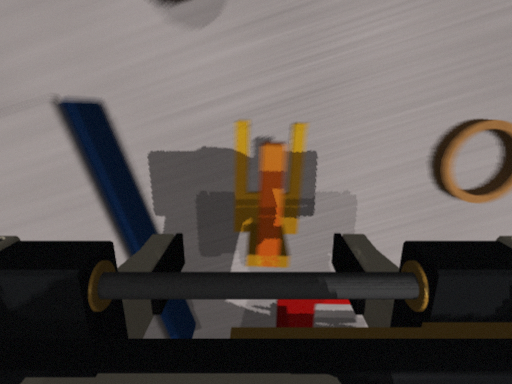

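The wrist view shows the puller between the fingers: bar from (272,143) to (268,262), tine ends at (242,122) and (300,124). I'll refine its pose from this.

```bash
python3 - <<'E'
from h import *
s=dict(np.load("w1.npz")); p=cloud(s); hsv=cv2.cvtColor(s["color"],cv2.COLOR_BGR2HSV); H,S,V=[hsv[...,i].astype(int) for i in range(3)]
reg=np.zeros(H.shape,bool); reg[100:240,225:320]=1
b=reg&(H>=3)&(H<18)&(S>150)&(p[...,2]>.075); f=reg&(H>=18)&(H<33)&(S>140)&(p[...,2]<.02)
for m in (b,f):
    q=p[m]; r=cv2.minAreaRect(q[:,:2].astype(np.float32)); print(len(q),q[:,2].mean(),r,cv2.boxPoints(r).round(4).tolist())
# bar line fit; tine lines
q=p[b][:,:2]; vx=cv2.fitLine(q.astype(np.float32),cv2.DIST_HUBER,0,.01,.01).ravel(); print("bar",np.degrees(np.arctan2(vx[1],vx[0])),vx[2:])
for u,v in [(236,121),(249,121),(293,123),(307,123)]: print("tine end @z12",ray(s,u,v,.012).round(4))
E
```

```text
2045 0.08718590344049261 ((0.44001927971839905, 0.3630182445049286), (0.01998865231871605, 0.08798213303089142), 71.09378051757812) [[0.3952000141143799, 0.3677999973297119], [0.47839999198913574, 0.3393000066280365], [0.48489999771118164, 0.3582000136375427], [0.4016000032424927, 0.38670000433921814]]
2764 0.008015165852326138 ((0.43280482292175293, 0.3681933879852295), (0.07415338605642319, 0.13182103633880615), 71.77513122558594) [[0.358599990606308, 0.35359999537467957], [0.4837999939918518, 0.3124000132083893], [0.5070000290870667, 0.38280001282691956], [0.38179999589920044, 0.42399999499320984]]
bar -17.416096 [0.44063675 0.3638363 ]
tine end @z12 [0.5063 0.3824 0.012 ]
tine end @z12 [0.5024 0.3692 0.012 ]
tine end @z12 [0.4876 0.3249 0.012 ]
tine end @z12 [0.4834 0.3107 0.012 ]
```

>>> {"op": "send_rows", "data": {"commands": [[0,[0.005,-0.054,-0.05],[0,0,-0.0066]],[0,[0,0,-0.14],[0,0,0]],[0,[0,0,-0.14],[0,0,0]],[0,[0,0,-0.1],[0,0,0]],[0,[0,0,-0.03],[0,0,0]]]}}

```text
clock: 2.9
tool_pos: [0.4346, 0.3716, 0.0531]
orientation: [-179.9, -0.2, -107.7]
force: [0.2, -0.5, 0.1]
opening: 0.0877
```

```bash
python3 -c "
from d import *
delta(tcp_from_origin([.4385,.3648,0.0],pullR(-18.5)),pullR(-18.5))"
```

```text
t 2.9 tcp [0.4346 0.3716 0.0531] rpy [-179.91   -0.21 -107.74] F [ 0.2 -0.5  0.1] M [-0.14  0.17 -0.02] open 0.0877
q [ 60.2  20.8 -24.6   0.2 -44.7  11.9]
dpos mm [ 3.9 -6.8  2.9] units [ 0.0157 -0.0273  0.0116] | 8.4
drot deg [ 0.23  0.02 -0.76] units [ 6.30e-04  6.00e-05 -2.12e-03] | 0.8
```

>>> {"op": "send_rows", "data": {"commands": [[0,[0.016,-0.027,0.012],[0.0006,0,-0.002]],[0,[0.002,-0.004,0],[0,0,0]]]}}

```text
clock: 3.1
tool_pos: [0.4392, 0.363, 0.056]
orientation: [-180.0, -0.1, -108.5]
force: [-0.1, -0.3, 0.4]
opening: 0.0876
```

```bash
python3 -c "
from d import *
delta(tcp_from_origin([.4385,.3648,0.0],pullR(-18.5)),pullR(-18.5))"
```

```text
t 3.1 tcp [0.4392 0.363  0.056 ] rpy [-1.8000e+02 -1.3000e-01 -1.0848e+02] F [-0.1 -0.3  0.4] M [-0.08  0.13  0.06] open 0.0876
q [ 59.3  20.4 -24.7   0.  -45.   12.2]
dpos mm [-0.7  1.8  0. ] units [-0.0026  0.0071  0.0002] | 1.9
drot deg [ 0.12 -0.04 -0.02] units [ 3.4e-04 -1.1e-04 -5.0e-05] | 0.1
```

>>> {"op": "send_rows", "data": {"commands": [[1,[-0.002,0.004,0],[0,0,0]],[1,[0,0,0],[0,0,0]],[1,[0,0,0],[0,0,0]],[1,[0,0,0],[0,0,0]],[1,[0,0,0],[0,0,0]],[1,[0,0,0],[0,0,0]],[1,[0,0,0],[0,0,0]],[1,[0,0,0],[0,0,0]]]}}

```text
clock: 3.9
tool_pos: [0.4407, 0.3662, 0.0613]
orientation: [-179.9, 0.4, -108.5]
force: [-0.2, 0.5, 0.5]
opening: 0.0291
```

>>> {"op": "send_rows", "data": {"commands": [[1,[0,0,0.02],[0,0,0]],[1,[0,0,0.04],[0,0,0]],[1,[0,0,0.08],[0,0,0]],[1,[0,0,0.12],[0,0,0]],[1,[0,0,0.2],[0,0,0]],[1,[0,0,0.2],[0,0,0]],[1,[0,0,0.1],[0,0,0]],[1,[0,0,0],[0,0,0]]]}}

```text
clock: 4.7
tool_pos: [0.4376, 0.3616, 0.2594]
orientation: [180.0, -0.1, -108.6]
force: [-0.8, 1.2, -3.6]
opening: 0.0196
```

```bash
python3 -c "
from d import *
from plant import snapshot
Rp=pullR(0,-3,20,35)
print(Rp.as_matrix().round(3))
delta(tcp_from_origin([.675,-.067,0.11],Rp),Rp)
s=snapshot('wrist'); np.savez('w2.npz',**s); cv2.imwrite('pics/w2.png',s['color'])"
```

```text
[[ 0.799 -0.495 -0.342]
 [ 0.533  0.846  0.018]
 [ 0.28  -0.196  0.94 ]]
t 4.7 tcp [0.4376 0.3616 0.2594] rpy [ 1.8000e+02 -6.0000e-02 -1.0857e+02] F [-0.8  1.2 -3.6] M [-0.01  0.1   0.01] open 0.0196
q [ 59.3   9.4 -10.2   0.  -70.5  12.1]
dpos mm [ 218.3 -427.6  -96.8] units [ 0.8731 -1.7106 -0.3872] | 489.8
drot deg [ -9.72 -18.19  50.06] units [-0.02701 -0.05052  0.13905] | 54.1
```

View pics/w2.png

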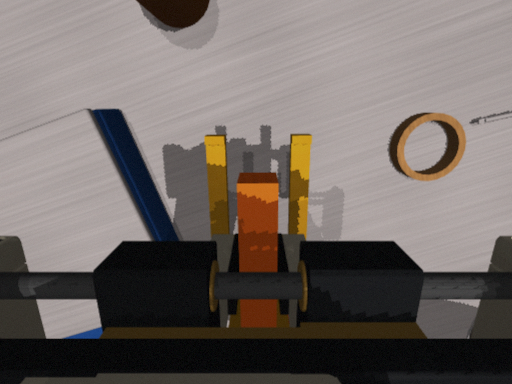

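The puller is held, with tine ends at (217,137) and (301,137) and the bar end at (258,176). Next I'll measure its pose in the tool frame.

```bash
cat > held.py <<'E'
from h import *; import sys
from plant import sensors
def held(s,o):
    p=cloud(s); hsv=cv2.cvtColor(s["color"],cv2.COLOR_BGR2HSV); H,S,V=[hsv[...,i].astype(int) for i in range(3)]
    Rc=R.from_euler("xyz",o["orientation"],degrees=True); t=(p-o["tool_pos"]).reshape(-1,3)@Rc.as_matrix(); t=t.reshape(p.shape)
    # puller-aligned: px=-ty, py=-tx, pz=-tz
    q=np.stack([-t[...,1],-t[...,0],-t[...,2]],-1); ye=(H>=18)&(H<33)&(S>140); orr=(H>=3)&(H<18)&(S>150)
    return q,ye,orr
E
python3 - <<'E'
from held import *
s=dict(np.load("w2.npz")); o=sensors.get_obs(); q,ye,orr=held(s,o)
reg=np.zeros(ye.shape,bool); reg[110:250,180:330]=1
f=q[reg&ye]; f=f[f[:,2]<-.02]; print("fork z pct",np.nanpercentile(f[:,2],[2,10,50,90,98]).round(4))
tine=f[f[:,2]<-.04]
pl=np.linalg.lstsq(np.c_[tine[:,:2],np.ones(len(tine))],tine[:,2],rcond=None)[0]; print("plane",pl)
r=cv2.minAreaRect(tine[:,:2].astype(np.float32)); print(r,cv2.boxPoints(r).round(4).tolist(), "xmax",tine[:,0].max(), "y",tine[:,1].min(),tine[:,1].max())
b=q[reg&orr]; b=b[b[:,2]>.0]; print("bar z",np.nanpercentile(b[:,2],[5,50,95]),"x max",b[:,0].max(),"y",b[:,1].min(),b[:,1].max())
for y in ((217,137),(301,137)):
    print(q[y[1]+12,y[0]])
for sgn in (1,-1):
    w=tine[sgn*tine[:,1]>.01]; vx=cv2.fitLine(w[:,:2].astype(np.float32),cv2.DIST_HUBER,0,.01,.01).ravel(); print(np.degrees(np.arctan(vx[1]/vx[0])),vx[2:])
E
```

```text
fork z pct [-0.0605 -0.0573 -0.0563 -0.0547 -0.0519]
plane [ 0.09187986  0.0028284  -0.05902103]
((-0.020628932863473892, -0.013890381902456284), (0.1192484050989151, 0.1632704734802246), 89.85150146484375) [[-0.10239999741315842, -0.07329999655485153], [0.0608999989926815, -0.07370000332593918], [0.06120000034570694, 0.045499999076128006], [-0.10209999978542328, 0.045899998396635056]] xmax 0.06096399811021914 y -0.0736554482989474 0.04565567845532545
bar z [0.00951622 0.02253345 0.02357808] x max 0.04592262013897122 y -0.011423509567403217 0.012843686312367169
[ 0.05070396  0.0300629  -0.05636901]
[ 0.05064875 -0.03116342 -0.05723565]
0.26144835 [0.02448658 0.03092774]
1.6348847 [ 0.02443192 -0.03052724]
```

```bash
python3 - <<'E'
from held import *
s=dict(np.load("w2.npz")); o=sensors.get_obs(); q,ye,orr=held(s,o)
for y in (.031,-.031):
  for x0 in np.arange(-.02,.06,.01):
    m=ye&(abs(q[...,1]-y)<.006)&(abs(q[...,0]-x0)<.004); m[250:]=0
    if m.sum()>5: print(y,round(x0,3),m.sum(),np.median(q[m][:,2]).round(4))
for x0 in np.arange(-.02,.045,.01):
    m=orr&(abs(q[...,1])<.008)&(abs(q[...,0]-x0)<.004)&(q[...,2]>.015); m[250:]=0
    if m.sum()>5: print("bar",round(x0,3),m.sum(),np.median(q[m][:,2]).round(4))
E
```

```text
0.031 -0.01 139 -0.0565
0.031 0.0 147 -0.0565
0.031 0.01 152 -0.0564
0.031 0.02 162 -0.0565
0.031 0.03 163 -0.0564
0.031 0.04 164 -0.0563
0.031 0.05 184 -0.0564
-0.031 -0.01 144 -0.0564
-0.031 0.0 152 -0.0564
-0.031 0.01 160 -0.0562
-0.031 0.02 162 -0.0562
-0.031 0.03 169 -0.0562
-0.031 0.04 165 -0.0563
-0.031 0.05 187 -0.0563
bar 0.01 195 0.0226
bar 0.02 464 0.0227
bar 0.03 474 0.0226
bar 0.04 527 0.0227
```

```bash
cat > t.py <<'E'
from d import *
import d
FOOT=np.array([.675,-.067,.110]); CY=-3
def knob(spin,back,h,foot=FOOT,q=True,lat=0):
    Rp=pullR(0,CY,20,spin); n=R.from_euler("ZY",[CY,-20],degrees=True).apply([0,0,1])
    o=foot+n*h+Rp.apply([-back-.001,lat,.0644])
    print("px",Rp.apply([1,0,0]).round(3),"n",n.round(3)); return delta(o,Rp)
def rel(foot=FOOT):
    "where is the fork origin now in the panel frame"
    o=sensors.get_obs(); Rc=R.from_euler("xyz",o["orientation"],degrees=True); Rp=Rc*PT.inv()
    og=np.array(o["tool_pos"])+Rp.apply([.001,0,-.0644]); B=R.from_euler("ZY",[CY,-20],degrees=True)
    Q=B.inv()*Rp; v=B.inv().apply(og-foot)*1000; e=Q.as_euler("ZYX",degrees=True); w=R.from_euler("z",e[0],degrees=True).inv().apply(v)
    F=Rp.inv().apply(o["force"]); M=Rp.inv().apply(o["moment"])
    print("panel-frame origin mm",v.round(1),"| along fork",w.round(1),"spin/pitch/roll",e.round(2),"F puller",F.round(1),"M puller",M.round(2))
E
python3 -c "
from t import *
knob(35,.125,.007); rel()"
```

```text
px [0.799 0.533 0.28 ] n [-0.342  0.018  0.94 ]
t 4.75 tcp [0.4371 0.3613 0.2577] rpy [ 1.7994e+02 -1.5000e-01 -1.0859e+02] F [ 0.2  0.2 -2.7] M [-0.02 -0.   -0.02] open 0.0194
q [ 59.3   9.4 -10.3  -0.  -70.4  12.1]
dpos mm [ 112.9 -494.1 -115.9] units [ 0.4516 -1.9763 -0.4636] | 519.9
drot deg [ -9.63 -18.23  50.09] units [-0.02675 -0.05065  0.13913] | 54.2
panel-frame origin mm [-215.   414.8  166.9] | along fork [-324.2  336.4  166.9] spin/pitch/roll [-16.54  19.29  -5.74] F puller [ 0.1  0.2 -2.7] M puller [-0.02 -0.01 -0.02]
```

>>> {"op": "send_rows", "data": {"commands": [[1,[0.02,-0.17,0.02],[-0.0024,-0.0046,0.0126]],[1,[0.02,-0.18,0],[-0.0024,-0.0046,0.0126]],[1,[0.02,-0.18,0],[-0.0024,-0.0046,0.0126]],[1,[0.02,-0.18,0],[-0.0024,-0.0046,0.0126]],[1,[0.03,-0.18,0],[-0.0024,-0.0046,0.0126]],[1,[0.03,-0.18,0],[-0.0024,-0.0046,0.0126]],[1,[0.03,-0.18,0],[-0.0024,-0.0046,0.0126]],[1,[0.03,-0.18,0],[-0.0024,-0.0046,0.0126]],[1,[0.03,-0.18,0],[-0.0024,-0.0046,0.0126]],[1,[0.03,-0.18,0],[-0.0024,-0.0046,0.0126]],[1,[0.03,-0.15,0],[-0.0024,-0.0046,0.0126]]]}}

```text
clock: 5.85
tool_pos: [0.4965, -0.1379, 0.2434]
orientation: [-164.6, -12.3, -57.9]
force: [0.9, 0.1, -2.7]
opening: 0.0196
```

```bash
python3 -c "
from t import *
knob(35,.125,.007); rel()"
```

```text
px [0.799 0.533 0.28 ] n [-0.342  0.018  0.94 ]
t 5.85 tcp [ 0.4965 -0.1379  0.2434] rpy [-164.65  -12.3   -57.87] F [ 0.9  0.1 -2.7] M [0.2  1.39 0.11] open 0.0196
q [ 10.4  -7.6 -35.7   7.8 -43.3 108.6]
dpos mm [  53.5    5.  -101.6] units [ 0.214   0.0202 -0.4063] | 114.9
drot deg [ 1.48 -0.53 -1.53] units [ 0.0041  -0.00148 -0.00426] | 2.2
panel-frame origin mm [-118.1  -80.5  120.6] | along fork [-142.8    6.7  120.6] spin/pitch/roll [36.95  0.89 -0.45] F puller [ 0.1  0.2 -2.9] M puller [0.97 1.02 0.08]
```

>>> {"op": "send_rows", "data": {"commands": [[1,[0.05,0.005,-0.1],[0.001,-0.0004,-0.001]],[1,[0.06,0.005,-0.12],[0.001,-0.0004,-0.001]],[1,[0.06,0.005,-0.12],[0.001,-0.0004,-0.001]],[1,[0.044,0.005,-0.06],[0.001,-0.0004,-0.001]],[1,[0,0,0],[0,0,0]]]}}

```text
clock: 6.35
tool_pos: [0.543, -0.1411, 0.1327]
orientation: [-163.9, -11.1, -60.0]
force: [1.0, 1.4, 0.8]
opening: 0.0198
```

```bash
python3 -c "
from t import *
from plant import snapshot
knob(35,.125,.007); rel()
s=snapshot('wrist'); np.savez('w3.npz',**s); cv2.imwrite('pics/w3.png',s['color'])
s=snapshot('side'); np.savez('s3.npz',**s); cv2.imwrite('pics/s3.png',s['color'])"
```

```text
px [0.799 0.533 0.28 ] n [-0.342  0.018  0.94 ]
t 6.35 tcp [ 0.543  -0.1411  0.1327] rpy [-163.88  -11.08  -59.99] F [1.  1.4 0.8] M [0.14 0.76 0.15] open 0.0198
q [  7.9   4.6 -40.8   8.8 -25.8 106.3]
dpos mm [7.  8.3 9. ] units [0.0278 0.0332 0.0362] | 14.1
drot deg [ 0.04 -0.53  0.43] units [ 0.0001  -0.00146  0.0012 ] | 0.7
panel-frame origin mm [-112.2  -80.6    0.7] | along fork [-138.1   -2.6    0.7] spin/pitch/roll [34.62  0.55  0.13] F puller [1.8 0.5 0.4] M puller [0.55 0.55 0.11]
```

View pics/w3.png

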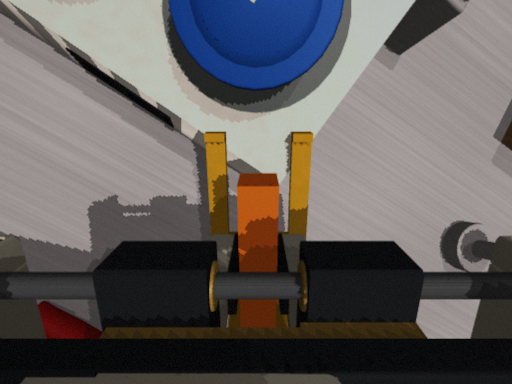

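View pics/s3.png

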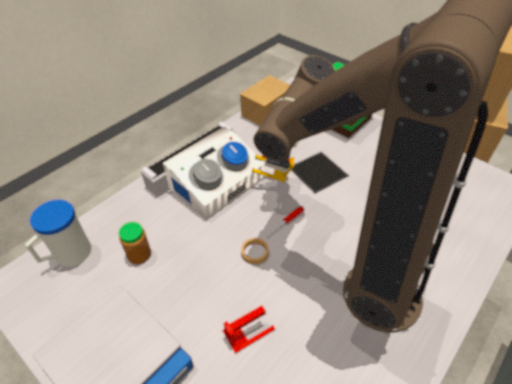

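The wrist view shows the blue disc at about (255,10), in line with the tines (ends at y=137) but the fork is a few mm low. I'll measure the panel plane and disc in the puller frame.

```bash
cat > vis.py <<'E'
from held import *
from scipy.optimize import least_squares
def look(s,o,reg_rows=400):
    q,ye,orr=held(s,o); hsv=cv2.cvtColor(s["color"],cv2.COLOR_BGR2HSV); H,S,V=[hsv[...,i].astype(int) for i in range(3)]
    q=q-np.array([.001,0,-.0644])   # puller frame
    w=(S<45)&(V>150)&(q[...,2]<.02)&(q[...,2]>-.04)&(q[...,0]>.0); P=q[w]
    for it in range(8):
        c=P.mean(0); n=np.linalg.svd(P-c,full_matrices=False)[2][2]; n*=np.sign(n[2]); P=P[abs((P-c)@n)<max(.0015,2*np.std((P-c)@n))]
    print("panel",len(P),"n in puller",n.round(4),"tilt",np.degrees(np.arccos(n[2])).round(2),"h of fork origin",((np.zeros(3)-c)@n*1000).round(2),"sd",np.std((P-c)@n))
    b=(H>100)&(H<125)&(S>120)&(q[...,2]>.0); k,l,st,_=cv2.connectedComponentsWithStats(b.astype(np.uint8)); m=l==(1+np.argmax(st[1:,4]))
    cn=max(cv2.findContours(m.astype(np.uint8),0,1)[0],key=len)[:,0]
    cn=cn[(cn[:,1]>3)&(cn[:,0]>3)&(cn[:,0]<508)]
    E=q[cn[:,1],cn[:,0]]; hh=(E-c)@n; print("edge h",np.percentile(hh,[10,50,90]).round(4)); 
    # project pixel rays onto plane h=.038 (disc rim top)
    M=R.from_euler("xyz",s["attitude"],degrees=True).as_matrix(); K=s["mtx"]; Rc=R.from_euler("xyz",o["orientation"],degrees=True).as_matrix(); T=np.array([[0,-1,0],[-1,0,0],[0,0,-1.]])
    cam=T@(Rc.T@(s["xyz"]-o["tool_pos"]))-np.array([.001,0,-.0644])
    d=np.c_[(cn[:,0]-K[0,2])/K[0,0],(cn[:,1]-K[1,2])/K[1,1],np.ones(len(cn))]@M.T; d=d@Rc@T.T
    for H0 in (.026,.038):
        t=(H0-(cam-c)@n)/(d@n); X=cam+d*t[:,None]
        f=lambda a:np.hypot(X[:,0]-a[0],X[:,1]-a[1])-(a[2] if len(a)>2 else .048)
        r=least_squares(f,[.12,0,.048],loss="soft_l1",f_scale=.001); r2=least_squares(f,[.12,0],loss="soft_l1",f_scale=.001)
        for x in (r.x,r2.x):
            ax=np.array([x[0],x[1],0]); ax[2]=(c@n+H0-ax[:2]@n[:2])/n[2]; ft=ax-n*(H0-.01); print("H",H0,"centre",(ax*1000).round(1),"R",(x[2:]*1000).round(1),"axis at fork level",((ax-n*(ax[2]/n[2]))*1000).round(1))
E
python3 -c "
from vis import *
look(dict(np.load('w3.npz')),sensors.get_obs())"
```

```text
panel 19091 n in puller [-0.0068  0.0022  1.    ] tilt 0.41 h of fork origin 2.3 sd 0.0006314344976457661
edge h [0.0363 0.0373 0.0382]
H 0.026 centre [138.4   1.1  24.6] R [50.] axis at fork level [138.5   1.    0. ]
H 0.026 centre [135.9   1.1  24.6] R [] axis at fork level [136.1   1.    0. ]
H 0.038 centre [134.7   1.   36.6] R [46.9] axis at fork level [135.    0.9   0. ]
H 0.038 centre [136.1   1.   36.6] R [] axis at fork level [136.4   0.9   0. ]
```

```bash
python3 - <<'E'
from t import *
Rp=pullR(0,CY,20,35); print((FOOT+Rp.apply([-.002,-.0016,-.0016])).round(4))
E
sed -i 's/^FOOT=.*/FOOT=np.array([.6748,-.0695,.1082])/' t.py
python3 -c "
from t import *
knob(35,.120,.008); rel()"
```

```text
[ 0.6747 -0.0694  0.1083]Traceback (most recent call last):
  File "<string>", line 3, in <module>
    knob(35,.120,.008); rel()
    ~~~~^^^^^^^^^^^^^^
  File "t.py", line 5, in knob
    Rp=pullR(0,CY,20,spin); n=R.from_euler("ZY",[CY,-20],degrees=True).apply([0,0,1])
               ^^
NameError: name 'CY' is not defined
```

```bash
sed -i 's/^FOOT=.*/FOOT=np.array([.6747,-.0694,.1083]); CY=-3/' t.py
python3 -c "
from t import *
knob(35,.120,.007); rel()"
```

```text
px [0.799 0.533 0.28 ] n [-0.342  0.018  0.94 ]
t 6.45 tcp [ 0.543  -0.1409  0.1348] rpy [-163.77  -11.14  -59.98] F [ 0.2 -0.8 -3.1] M [ 0.01  1.58 -0.05] open 0.0199
q [  8.    4.4 -40.7   8.8 -25.9 106.3]
dpos mm [10.6  8.3  6.7] units [0.0426 0.0333 0.0267] | 15.1
drot deg [ 0.03 -0.41  0.4 ] units [ 9.00e-05 -1.13e-03  1.12e-03] | 0.6
panel-frame origin mm [-110.6  -77.9    4.2] | along fork [-135.3   -1.2    4.2] spin/pitch/roll [34.64  0.44  0.08] F puller [-1.1 -0.2 -3. ] M puller [ 0.82  1.35 -0.02]
```

>>> {"op": "send_rows", "data": {"commands": [[1,[0.022,0.017,0.02],[0,-0.001,0.001]],[1,[0.02,0.015,0.007],[0,0,0]],[1,[0,0,0],[0,0,0]]]}}

```text
clock: 6.75
tool_pos: [0.5539, -0.1318, 0.1444]
orientation: [-163.3, -11.4, -59.6]
force: [-0.4, -0.2, -3.1]
opening: 0.0198
```

```bash
python3 -c "
from t import *
knob(35,.060,.007); rel()"
```

```text
px [0.799 0.533 0.28 ] n [-0.342  0.018  0.94 ]
t 6.75 tcp [ 0.5539 -0.1318  0.1444] rpy [-163.3   -11.39  -59.64] F [-0.4 -0.2 -3.1] M [-0.    1.59  0.02] open 0.0198
q [  8.9   4.2 -39.7   9.1 -26.7 105.7]
dpos mm [47.7 31.2 13.9] units [0.191  0.1248 0.0557] | 58.7
drot deg [ 0.02  0.12 -0.03] units [ 4.0e-05  3.2e-04 -9.0e-05] | 0.1
panel-frame origin mm [-97.  -68.1   9.7] | along fork [-118.5   -0.     9.7] spin/pitch/roll [35.03 -0.1  -0.07] F puller [-1.3  0.7 -2.8] M puller [0.85 1.34 0.05]
```

>>> {"op": "send_rows", "data": {"commands": [[1,[0.031,0.02,0.007],[0,0,0]],[1,[0.032,0.021,0.008],[0,0,0]],[1,[0.032,0.021,0.011],[0,0,0]],[1,[0.032,0.021,0.011],[0,0,0]]]}}

```text
clock: 7.15
tool_pos: [0.5878, -0.1091, 0.1561]
orientation: [-163.2, -11.4, -59.7]
force: [-0.3, 0.8, -2.4]
opening: 0.0199
```

```bash
python3 -c "
from t import *
knob(35,.060,.007); rel()"
```

```text
px [0.799 0.533 0.28 ] n [-0.342  0.018  0.94 ]
t 7.15 tcp [ 0.5878 -0.1091  0.1561] rpy [-163.15  -11.44  -59.65] F [-0.3  0.8 -2.4] M [-0.06  1.53 -0.02] open 0.0199
q [ 11.1   6.  -36.2  10.1 -28.5 102.8]
dpos mm [13.8  8.5  2.2] units [0.0552 0.0339 0.0087] | 16.3
drot deg [-0.02  0.27 -0.05] units [-4.0e-05  7.5e-04 -1.5e-04] | 0.3
panel-frame origin mm [-62.1 -43.5   9.5] | along fork [-75.9   0.    9.5] spin/pitch/roll [35.04 -0.25 -0.12] F puller [-0.5  1.3 -2.2] M puller [0.76 1.32 0.03]
```

>>> {"op": "send_rows", "data": {"commands": [[1,[0.018,0.01,-0.002],[0,0.0006,0]],[1,[0.016,0.01,0.004],[0,0,0]]]}}

```text
clock: 7.35
tool_pos: [0.5982, -0.1028, 0.1569]
orientation: [-163.3, -11.3, -59.6]
force: [-0.8, -1.0, -3.8]
opening: 0.0197
```

```bash
python3 -c "
from t import *
rel()"
```

```text
panel-frame origin mm [-52.6 -36.7   6.9] | along fork [-64.2   0.2   6.9] spin/pitch/roll [ 3.51e+01 -8.00e-02  1.00e-02] F puller [-2.2  0.3 -3.3] M puller [0.84 1.39 0.02]
```

>>> {"op": "send_rows", "data": {"commands": [[1,[0.016,0.01,0.005],[0,0,0]]]}}

```text
clock: 7.45
tool_pos: [0.6025, -0.1001, 0.158]
orientation: [-163.4, -11.3, -59.6]
force: [-0.9, 0.8, -3.2]
opening: 0.02
```

```bash
python3 -c "
from t import *
rel()"
```

```text
panel-frame origin mm [-48.4 -33.8   6.4] | along fork [-59.    0.2   6.4] spin/pitch/roll [ 3.51e+01 -5.00e-02  2.00e-02] F puller [-1.2  1.8 -2.7] M puller [0.86 1.37 0.  ]
```

>>> {"op": "send_rows", "data": {"commands": [[1,[0.016,0.01,0.005],[0,0,0]]]}}

```text
clock: 7.55
tool_pos: [0.6067, -0.0974, 0.1591]
orientation: [-163.4, -11.3, -59.6]
force: [0.5, 0.4, -2.1]
opening: 0.0197
```

```bash
python3 -c "
from t import *
rel()"
```

```text
panel-frame origin mm [-44.3 -30.9   6. ] | along fork [-54.    0.2   6. ] spin/pitch/roll [ 3.509e+01 -3.000e-02  3.000e-02] F puller [-0.   0.5 -2.2] M puller [ 0.88  1.29 -0.02]
```

>>> {"op": "send_rows", "data": {"commands": [[1,[0.016,0.01,0.006],[0,0,0]],[1,[0,0,0],[0,0,0]]]}}

```text
clock: 7.75
tool_pos: [0.6115, -0.0945, 0.1607]
orientation: [-163.4, -11.3, -59.5]
force: [0.1, 0.1, -3.0]
opening: 0.0197
```

```bash
python3 -c "
from t import *
rel()"
```

```text
panel-frame origin mm [-39.3 -27.8   6. ] | along fork [-48.1  -0.1   6. ] spin/pitch/roll [ 3.51e+01 -3.00e-02  3.00e-02] F puller [-0.7  0.6 -2.8] M puller [0.83 1.28 0.01]
```

>>> {"op": "send_rows", "data": {"commands": [[1,[0.013,0.0085,0.007],[0,0,0]],[1,[0,0,0],[0,0,0]]]}}

```text
clock: 7.95
tool_pos: [0.6148, -0.0924, 0.1625]
orientation: [-163.4, -11.3, -59.6]
force: [-0.4, 0.3, -2.6]
opening: 0.0199
```

```bash
python3 -c "
from t import *
rel()"
```

```text
panel-frame origin mm [-35.7 -25.4   6.6] | along fork [-43.8  -0.3   6.6] spin/pitch/roll [ 3.509e+01 -1.000e-02  3.000e-02] F puller [-0.9  1.  -2.3] M puller [0.82 1.32 0.04]
```

>>> {"op": "send_rows", "data": {"commands": [[1,[0.013,0.0085,0.0055],[0,0,0]],[1,[0,0,0],[0,0,0]]]}}

```text
clock: 8.15
tool_pos: [0.6181, -0.0902, 0.164]
orientation: [-163.4, -11.3, -59.6]
force: [0.7, 0.7, -3.0]
opening: 0.0199
```

```bash
python3 -c "
from t import *
rel()"
```

```text
panel-frame origin mm [-32.3 -23.1   6.9] | along fork [-39.7  -0.4   6.9] spin/pitch/roll [ 3.507e+01 -1.000e-02  4.000e-02] F puller [ 0.   0.8 -3.1] M puller [0.82 1.37 0.05]
```

>>> {"op": "send_rows", "data": {"commands": [[1,[0.016,0.0113,0.0057],[0,0,0]],[1,[0.016,0.0113,0.0057],[0,0,0]],[1,[0,0,0],[0,0,0]]]}}

```text
clock: 8.45
tool_pos: [0.6268, -0.0842, 0.1672]
orientation: [-163.4, -11.3, -59.6]
force: [-1.2, 0.1, -3.5]
opening: 0.0205
```

```bash
python3 -c "
from t import *
rel()"
```

```text
panel-frame origin mm [-23.3 -16.6   7.1] | along fork [-28.6  -0.2   7.1] spin/pitch/roll [ 3.506e+01 -2.000e-02  3.000e-02] F puller [-1.9  1.4 -2.9] M puller [0.83 1.29 0.06]
```

>>> {"op": "send_rows", "data": {"commands": [[1,[0.016,0.0107,0.0056],[0,0,0]],[1,[0.016,0.0107,0.0056],[0,0,0]],[1,[0,0,0],[0,0,0]]]}}

```text
clock: 8.75
tool_pos: [0.6356, -0.0782, 0.1702]
orientation: [-163.4, -11.3, -59.6]
force: [-0.0, -0.5, -3.4]
opening: 0.0196
```

```bash
python3 -c "
from t import *
rel()"
```

```text
panel-frame origin mm [-14.3 -10.2   7. ] | along fork [-17.6  -0.2   7. ] spin/pitch/roll [ 3.507e+01 -2.000e-02  3.000e-02] F puller [-1.3  0.2 -3.2] M puller [0.87 1.29 0.06]
```

>>> {"op": "send_rows", "data": {"commands": [[1,[0.016,0.0107,0.0056],[0,0,0]],[1,[0.008,0.0053,0.0028],[0,0,0]],[1,[0,0,0],[0,0,0]]]}}

```text
clock: 9.05
tool_pos: [0.642, -0.0738, 0.1723]
orientation: [-163.4, -11.3, -59.6]
force: [-0.3, 0.1, -3.4]
opening: 0.0199
```

```bash
python3 -c "
from t import *
rel()"
```

```text
panel-frame origin mm [-7.7 -5.5  6.9] | along fork [-9.5 -0.   6.9] spin/pitch/roll [35.07  0.    0.04] F puller [-1.1  0.9 -3.1] M puller [0.86 1.33 0.05]
```

Nearly in. I'll feel forward in 2–3 mm steps.

>>> {"op": "send_rows", "data": {"commands": [[1,[0.0096,0.0064,0.0034],[0,0,0]],[1,[0,0,0],[0,0,0]],[1,[0.0064,0.0043,0.0022],[0,0,0]],[1,[0,0,0],[0,0,0]]]}}

```text
clock: 9.45
tool_pos: [0.6462, -0.0709, 0.1738]
orientation: [-163.4, -11.3, -59.6]
force: [-0.2, -0.2, -2.3]
opening: 0.02
```

```bash
python3 -c "
from t import *
rel()"
```

```text
panel-frame origin mm [-3.5 -2.4  6.8] | along fork [-4.2  0.   6.8] spin/pitch/roll [3.507e+01 1.000e-02 5.000e-02] F puller [-0.9  0.3 -2.1] M puller [0.79 1.34 0.04]
```

>>> {"op": "send_rows", "data": {"commands": [[1,[0.0064,0.0043,0.0022],[0,0,0]],[1,[0,0,0],[0,0,0]]]}}

```text
clock: 9.65
tool_pos: [0.6479, -0.0699, 0.1744]
orientation: [-163.4, -11.3, -59.6]
force: [-0.8, 0.5, -3.0]
opening: 0.0196
```

```bash
python3 -c "
from t import *
rel()"
```

```text
panel-frame origin mm [-1.8 -1.3  6.8] | along fork [-2.2 -0.   6.8] spin/pitch/roll [3.506e+01 2.000e-02 5.000e-02] F puller [-1.2  1.4 -2.6] M puller [0.83 1.35 0.03]
```

>>> {"op": "send_rows", "data": {"commands": [[1,[0.005,0.0033,0.0018],[0,0,0]],[1,[0,0,0],[0,0,0]]]}}

```text
clock: 9.85
tool_pos: [0.6492, -0.069, 0.1748]
orientation: [-163.4, -11.3, -59.6]
force: [-0.7, 0.8, -3.5]
opening: 0.0199
```

```bash
python3 -c "
from t import *
from plant import snapshot
rel()
s=snapshot('wrist'); np.savez('w4.npz',**s); cv2.imwrite('pics/w4.png',s['color'])"
```

```text
panel-frame origin mm [-0.4 -0.3  6.8] | along fork [-0.5 -0.   6.8] spin/pitch/roll [3.506e+01 2.000e-02 5.000e-02] F puller [-1.1  1.7 -3.1] M puller [ 0.82  1.33 -0.01]
```

View pics/w4.png

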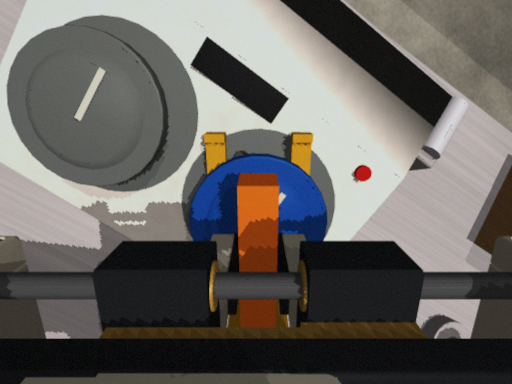

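The tines now pass under the disc and the lips show beyond its rim, at (215,145) and (301,145). I'll creep forward until I feel the hub.

>>> {"op": "send_rows", "data": {"commands": [[1,[0.004,0.0027,0.0014],[0,0,0]],[1,[0,0,0],[0,0,0]]]}}

```text
clock: 10.1
tool_pos: [0.6499, -0.0684, 0.175]
orientation: [-163.5, -11.3, -59.6]
force: [0.8, 0.6, -2.6]
opening: 0.0198
```

```bash
python3 -c "
from t import *
rel()"
```

```text
panel-frame origin mm [0.2 0.3 6.7] | along fork [0.4 0.1 6.7] spin/pitch/roll [35.05  0.05  0.06] F puller [ 0.3  0.6 -2.7] M puller [0.83 1.35 0.05]
```

>>> {"op": "send_rows", "data": {"commands": [[1,[0.004,0.0027,0.0014],[0,0,0]],[1,[0,0,0],[0,0,0]]]}}

```text
clock: 10.3
tool_pos: [0.6506, -0.0678, 0.1751]
orientation: [-163.5, -11.3, -59.6]
force: [0.1, 0.3, -3.8]
opening: 0.0197
```

```bash
python3 -c "
from t import *
rel()"
```

```text
panel-frame origin mm [0.8 0.9 6.6] | along fork [1.2 0.3 6.6] spin/pitch/roll [35.04  0.1   0.07] F puller [-0.8  0.9 -3.6] M puller [0.8  1.44 0.02]
```

>>> {"op": "send_rows", "data": {"commands": [[1,[0.005,0.0033,0.0018],[0,0,0]],[1,[0,0,0],[0,0,0]]]}}

```text
clock: 10.5
tool_pos: [0.6515, -0.0671, 0.1753]
orientation: [-163.6, -11.2, -59.6]
force: [0.3, -0.0, -3.8]
opening: 0.0194
```

```bash
python3 -c "
from t import *
rel()"
```

```text
panel-frame origin mm [1.7 1.6 6.5] | along fork [2.3 0.4 6.5] spin/pitch/roll [35.03  0.15  0.08] F puller [-0.8  0.6 -3.6] M puller [0.76 1.47 0.08]
```

>>> {"op": "send_rows", "data": {"commands": [[1,[0.005,0.0033,0.0018],[0,0,0]],[1,[0,0,0],[0,0,0]]]}}

```text
clock: 10.7
tool_pos: [0.6524, -0.0664, 0.1754]
orientation: [-163.6, -11.2, -59.6]
force: [-1.3, 0.1, -2.9]
opening: 0.02
```

```bash
python3 -c "
from t import *
rel()"
```

```text
panel-frame origin mm [2.5 2.3 6.3] | along fork [3.4 0.5 6.3] spin/pitch/roll [35.03  0.21  0.1 ] F puller [-1.8  1.4 -2.3] M puller [0.8  1.64 0.01]
```

```bash
python3 -c "
from vis import *
from plant import snapshot
o=sensors.get_obs(); s=snapshot('wrist'); np.savez('w5.npz',**s); cv2.imwrite('pics/w5.png',s['color'])
for f in ('w3','w4','w5'):
    S=dict(np.load(f+'.npz')); M=R.from_euler('xyz',S['attitude'],degrees=True)
    hsv=cv2.cvtColor(S['color'],cv2.COLOR_BGR2HSV); H,Sa,V=[hsv[...,i].astype(int) for i in range(3)]
    ye=(H>=18)&(H<33)&(Sa>140); orr=(H>=3)&(H<18)&(Sa>150)
    ye[180:]=0; orr[230:]=0
    for a,b in ((195,235),(285,320)):
        r=np.where(ye[:,a:b].any(1))[0]; c=np.where(ye[:,a:b].any(0))[0]; print(f,'tine top row',r.min(),'cols',c.min()+a,c.max()+a, 'z',S['z_map'][r.min()+4:r.min()+7,(c.min()+c.max())//2+a])
    r=np.where(orr[:,240:276].any(1))[0]; print('bar top row',r.min(), S['z_map'][r.min()+3,258])
"

```

```text
w3 tine top row 132 cols 204 226 z [0.20593987 0.20697632 0.20700984]
w3 tine top row 132 cols 290 312 z [0.2063898  0.20602794 0.20742194]
bar top row 173 0.1575691
w4 tine top row 132 cols 204 226 z [0.20730545 0.20653148 0.20893447]
w4 tine top row 133 cols 290 312 z [0.20662971 0.20641795 0.2078895 ]
bar top row 174 0.15564455
w5 tine top row 133 cols 204 226 z [0.20689854 0.20697242 0.20830789]
w5 tine top row 133 cols 290 312 z [0.2072353  0.20840704 0.20693515]
bar top row 174 0.15620309
```

View pics/w5.png

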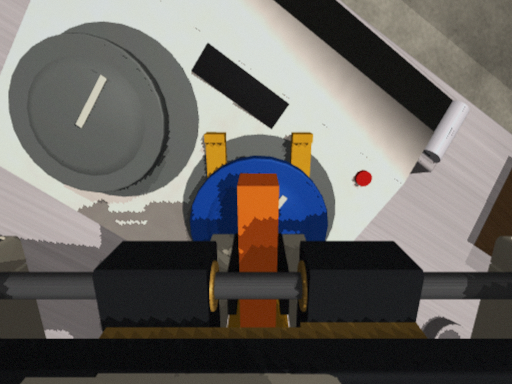

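```bash
python3 - <<'E'
from vis import *
o=sensors.get_obs(); s=dict(np.load('w5.npz')); look(s,o)
E
```

```text
panel 21245 n in puller [3.e-04 2.e-04 1.e+00] tilt 0.02 h of fork origin 4.56 sd 0.0007103909032789332
edge h [0.0308 0.0383 0.0432]
H 0.026 centre [ 7.608416e+05  4.035800e+03 -2.068000e+02] R [760837.9] axis at fork level [760841.7   4035.8      0. ]
H 0.026 centre [-2.8 -0.6 21.4] R [] axis at fork level [-2.8 -0.6  0. ]
H 0.038 centre [ 3.863463e+05  1.743400e+03 -8.240000e+01] R [386331.9] axis at fork level [386346.3   1743.5      0. ]
H 0.038 centre [-3.6 -0.6 33.4] R [] axis at fork level [-3.7 -0.6  0. ]
```

```bash
python3 - <<'E'
from held import *
from scipy.optimize import least_squares
o=sensors.get_obs()
for f in ('w4','w5'):
    s=dict(np.load(f+'.npz')); hsv=cv2.cvtColor(s["color"],cv2.COLOR_BGR2HSV); H,S,V=[hsv[...,i].astype(int) for i in range(3)]
    b=(H>100)&(H<125)&(S>120); 
    pts=[(u,np.where(b[:,u])[0].min()-.5) for u in range(194,325) if b[120:235,u].sum()>5 and not 205<=u<=229 and not 288<=u<=314]
    pts+=[(np.where(b[v])[0].min()-.5,v) for v in range(185,230)]+[(np.where(b[v])[0].max()+.5,v) for v in range(185,230)]
    cn=np.array(pts,float)
    M=R.from_euler("xyz",s["attitude"],degrees=True).as_matrix(); K=s["mtx"]
    # camera->tool constant: use w5 pose; w4 differs only by pose, camera rigid
    if f=='w5' or True:
        s5=dict(np.load('w5.npz')); Rc=R.from_euler("xyz",o["orientation"],degrees=True).as_matrix(); T=np.array([[0,-1,0],[-1,0,0],[0,0,-1.]])
        cam=T@(Rc.T@(s5["xyz"]-o["tool_pos"]))-np.array([.001,0,-.0644]); M5=R.from_euler("xyz",s5["attitude"],degrees=True).as_matrix()
    d=np.c_[(cn[:,0]-K[0,2])/K[0,0],(cn[:,1]-K[1,2])/K[1,1],np.ones(len(cn))]@M5.T@Rc@T.T
    for zz in (.031,.0335,):
        X=cam+d*((zz-cam[2])/d[:,2])[:,None]
        r=least_squares(lambda a:np.hypot(X[:,0]-a[0],X[:,1]-a[1])-a[2],[0,0,.048],loss="soft_l1",f_scale=.001); print(f,zz,r.x*1000,np.abs(r.fun).mean()*1000)
    # calibration check: tine tips at z=12
    for u,v in ((215,132.5),(301,132.5)):
        dd=np.r_[(u-K[0,2])/K[0,0],(v-K[1,2])/K[1,1],1]@M5.T@Rc@T.T; print("tip",(cam+dd*((.012-cam[2])/dd[2]))*1000)
E
```

```text
w4 0.031 [ 2.14222956 -0.39938834 47.48832516] 0.2649430090988125
w4 0.0335 [ 3.15444729 -0.40022449 46.86839102] 0.26148421726267856
tip [61.25385552 29.31262094 12.        ]
tip [ 61.31140427 -30.55184383  12.        ]
w5 0.031 [ 0.56889272 -0.83356254 47.54999413] 0.28109552510141694
w5 0.0335 [ 1.60143446 -0.82878493 46.92938273] 0.27742978854373984
tip [61.25385552 29.31262094 12.        ]
tip [ 61.31140427 -30.55184383  12.        ]
```

The fit puts the disc axis at the slot's closed end (about 0 ± 1 mm). The last pushes also moved the fork less than commanded, with the moment rising, so the hub is seated. Now I'll lift along the panel normal.

>>> {"op": "send_rows", "data": {"commands": [[1,[-0.0068,0.0004,0.0188],[0,0,0]],[1,[-0.0068,0.0004,0.0188],[0,0,0]],[1,[0,0,0],[0,0,0]]]}}

```text
clock: 11.05
tool_pos: [0.6488, -0.0662, 0.1856]
orientation: [-163.6, -11.2, -59.6]
force: [-1.6, -0.5, -3.2]
opening: 0.0198
```

```bash
python3 -c "
from t import *
rel()"
```

```text
panel-frame origin mm [ 2.5  2.4 17.1] | along fork [ 3.4  0.5 17.1] spin/pitch/roll [35.03  0.2   0.11] F puller [-2.4  1.  -2.5] M puller [0.87 1.88 0.01]
```

>>> {"op": "send_rows", "data": {"commands": [[1,[-0.0034,0.0002,0.0094],[0,0,0]],[1,[0,0,0],[0,0,0]]]}}

```text
clock: 11.25
tool_pos: [0.6477, -0.0661, 0.1884]
orientation: [-163.6, -11.2, -59.6]
force: [-1.5, -1.0, -2.9]
opening: 0.0198
```

```bash
python3 -c "
from t import *
rel()"
```

```text
panel-frame origin mm [ 2.5  2.4 20.2] | along fork [ 3.4  0.6 20.2] spin/pitch/roll [35.02  0.18  0.1 ] F puller [-2.5  0.5 -2.2] M puller [0.77 1.81 0.01]
```

>>> {"op": "send_rows", "data": {"commands": [[1,[-0.0034,0.0002,0.0094],[0,0,0]],[1,[0,0,0],[0,0,0]]]}}

```text
clock: 11.45
tool_pos: [0.6461, -0.0664, 0.1901]
orientation: [-163.7, -11.2, -59.6]
force: [0.8, -1.4, -6.2]
opening: 0.0199
```

```bash
python3 -c "
from t import *
rel()"
```

```text
panel-frame origin mm [ 1.5  2.1 22.3] | along fork [ 2.4  0.8 22.3] spin/pitch/roll [35.01  0.28  0.13] F puller [-1.8 -0.4 -6.1] M puller [0.43 1.84 0.03]
```

>>> {"op": "send_rows", "data": {"commands": [[1,[-0.0055,0.0003,0.015],[0,0,0]],[1,[0,0,0],[0,0,0]]]}}

```text
clock: 11.65
tool_pos: [0.644, -0.0665, 0.1924]
orientation: [-163.8, -11.1, -59.6]
force: [1.6, -0.7, -5.7]
opening: 0.0197
```

```bash
python3 -c "
from t import *
rel()"
```

```text
panel-frame origin mm [ 0.1  1.7 25.2] | along fork [ 1.1  1.4 25.2] spin/pitch/roll [34.98  0.4   0.19] F puller [-0.7 -0.3 -5.9] M puller [0.33 1.37 0.12]
```

>>> {"op": "send_rows", "data": {"commands": [[1,[-0.0055,0.0003,0.015],[0,0,0]],[1,[-0.0055,0.0003,0.015],[0,0,0]]]}}

```text
clock: 11.85
tool_pos: [0.6408, -0.0664, 0.1993]
orientation: [-163.9, -11.1, -59.6]
force: [-0.5, -0.6, -3.3]
opening: 0.02
```

```bash
python3 -c "
from t import *
rel()"
```

```text
panel-frame origin mm [-0.6  1.7 32.8] | along fork [ 0.5  1.7 32.8] spin/pitch/roll [34.98  0.48  0.23] F puller [-1.6  0.4 -2.9] M puller [0.48 1.78 0.06]
```

```bash
cat > snap.py <<'E'
import sys; from h import *
from plant import snapshot
for a in sys.argv[1:]:
    n,f=a.split(":"); s=snapshot(n); np.savez(f+'.npz',**s); cv2.imwrite(f'pics/{f}.png',s['color'])
E
python3 snap.py wrist:w6 side:s6; python3 -c "
import cv2; a=cv2.imread('pics/s6.png')[110:240,140:300]; cv2.imwrite('pics/s6c.png',cv2.resize(a,None,fx=4.5,fy=4.5,interpolation=2))"
```

```text
(no output)
```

View pics/w6.png

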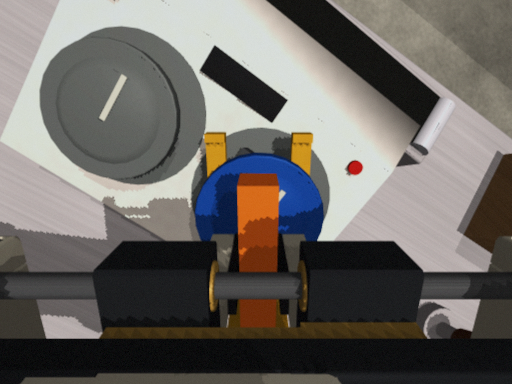

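View pics/s6c.png

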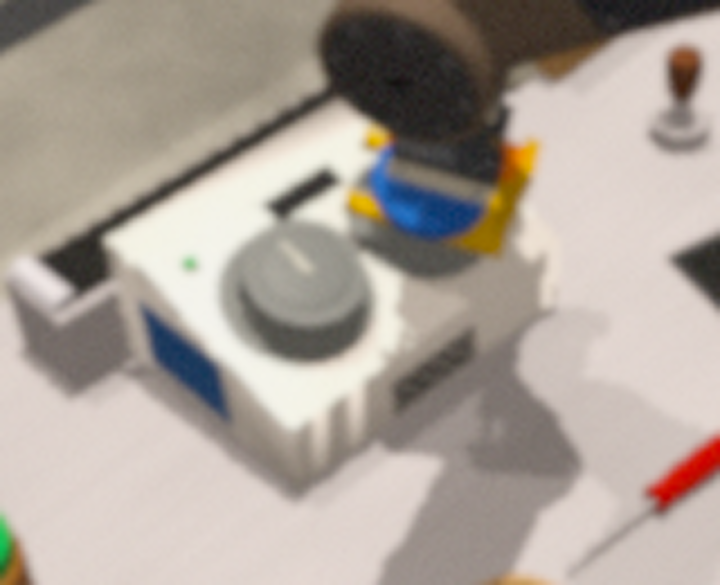

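The disc sits on the fork and both have come up together: the far rim is at row 153 and the lips still enclose it. I'll keep pulling straight out.

>>> {"op": "send_rows", "data": {"commands": [[1,[-0.0065,0.0004,0.018],[0,0,0]],[1,[-0.0065,0.0004,0.018],[0,0,0]],[1,[-0.0065,0.0004,0.018],[0,0,0]],[1,[-0.0065,0.0004,0.018],[0,0,0]],[1,[-0.0065,0.0004,0.018],[0,0,0]],[1,[-0.0065,0.0004,0.018],[0,0,0]],[1,[0,0,0],[0,0,0]]]}}

```text
clock: 12.65
tool_pos: [0.6319, -0.0649, 0.2325]
orientation: [-163.5, -11.2, -59.6]
force: [-0.0, -1.2, -4.1]
opening: 0.0197
```

```bash
python3 -c "
from t import *
rel()"; python3 snap.py wrist:w7 side:s7 top:t7; python3 -c "
import cv2; a=cv2.imread('pics/s7.png')[110:240,140:300]; cv2.imwrite('pics/s7c.png',cv2.resize(a,None,fx=4.5,fy=4.5,interpolation=2))"
```

```text
panel-frame origin mm [ 2.8  2.9 67. ] | along fork [ 3.9  0.8 67. ] spin/pitch/roll [35.01  0.1   0.11] F puller [-1.8 -0.2 -3.8] M puller [0.86 1.4  0.04]
```

View pics/w7.png

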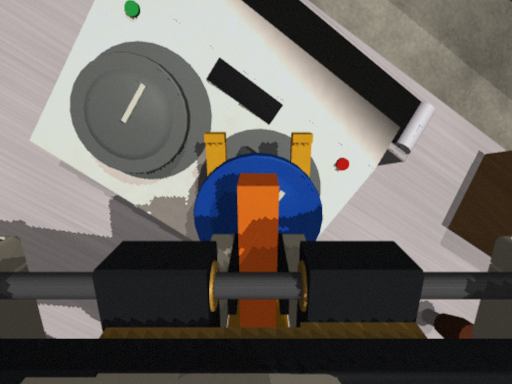

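View pics/s7c.png

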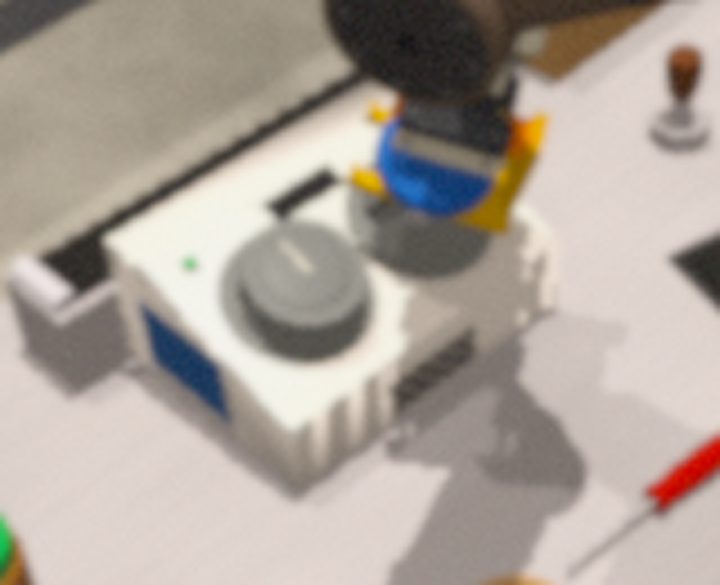

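View t7.

View pics/t7.png

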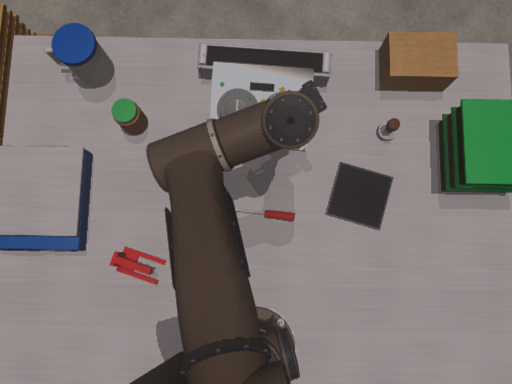

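The top view shows clear bench on the robot side of the tray, around (390,270). Now I'll level the puller and carry the knob to the tray.

```bash
cat >> t.py <<'E'
def lev(x,y,z,yaw):
    Rp=pullR(yaw); return delta(np.array([x,y,z])+Rp.apply([-.001,0,.0644]),Rp)
E
python3 -c "
from t import *
lev(.4515,-.310,.12,20)"
```

```text
t 12.8 tcp [ 0.6316 -0.0649  0.2313] rpy [-163.58  -11.18  -59.61] F [ 0.3  0.1 -4.6] M [0.04 1.71 0.01] open 0.02
q [ 15.3   5.4 -25.4   9.3 -40.7 100.6]
dpos mm [-181.  -245.4  -46.9] units [-0.7241 -0.9817 -0.1877] | 308.5
drot deg [  3.08  19.57 -11.88] units [ 0.00856  0.05435 -0.03301] | 23.1
```

>>> {"op": "send_rows", "data": {"commands": [[1,[-0.02,0,0.06],[0,0,0]],[1,[-0.05,-0.02,0.06],[0.0007,0.0045,-0.0027]],[1,[-0.07,-0.06,0.02],[0.0007,0.0045,-0.0027]],[1,[-0.07,-0.1,0],[0.0007,0.0045,-0.0027]],[1,[-0.07,-0.1,0],[0.0007,0.0045,-0.0027]],[1,[-0.07,-0.1,0],[0.0007,0.0045,-0.0027]],[1,[-0.07,-0.1,0],[0.0007,0.0045,-0.0027]],[1,[-0.07,-0.1,0],[0.0007,0.0045,-0.0027]],[1,[-0.07,-0.1,0],[0.0007,0.0045,-0.0027]],[1,[-0.07,-0.1,0],[0.0007,0.0045,-0.0027]],[1,[-0.05,-0.1,0],[0.0007,0.0045,-0.0027]],[1,[-0.04,-0.08,0],[0.0007,0.0045,-0.0027]]]}}

```text
clock: 14.0
tool_pos: [0.445, -0.3105, 0.2642]
orientation: [-179.0, -0.4, -68.9]
force: [0.2, 0.4, -4.7]
opening: 0.0196
```

```bash
python3 -c "
from t import *
lev(.4515,-.310,.06,20)"; python3 snap.py wrist:w8 
```

```text
t 14.0 tcp [ 0.445  -0.3105  0.2642] rpy [-179.05   -0.39  -68.89] F [ 0.2  0.4 -4.7] M [-0.12  0.1   0.03] open 0.0196
q [-14.4   6.2 -13.2  -0.3 -69.6 125.6]
dpos mm [   5.5    0.2 -139.8] units [ 0.0221  0.0007 -0.5591] | 139.9
drot deg [ 0.03  1.03 -1.11] units [ 8.00e-05  2.86e-03 -3.08e-03] | 1.5
```

View pics/w8.png

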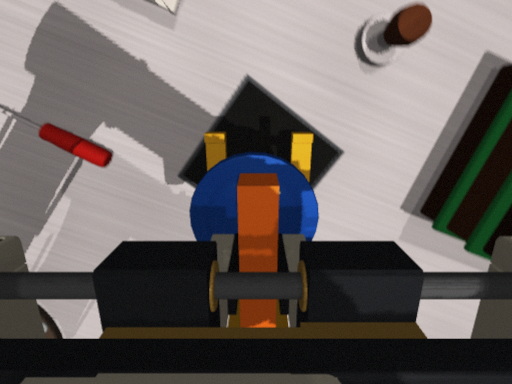

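>>> {"op": "send_rows", "data": {"commands": [[1,[0.01,0,-0.1],[0,0.0015,-0.0015]],[1,[0.01,0,-0.14],[0,0.0013,-0.0015]],[1,[0.002,0,-0.14],[0,0,0]],[1,[0,0,-0.12],[0,0,0]],[1,[0,0,-0.08],[0,0,0]],[1,[0,0,0],[0,0,0]]]}}

```text
clock: 14.65
tool_pos: [0.4511, -0.316, 0.1138]
orientation: [180.0, -0.2, -70.4]
force: [-1.2, 0.7, -4.0]
opening: 0.0199
```

```bash
python3 -c "
from t import *
lev(.4515,-.310,.021,20)"; python3 snap.py wrist:w9 side:s9; python3 -c "
import cv2; a=cv2.imread('pics/s9.png')[110:240,260:420]; cv2.imwrite('pics/s9c.png',cv2.resize(a,None,fx=4.5,fy=4.5,interpolation=2))"
```

```text
t 14.65 tcp [ 0.4511 -0.316   0.1138] rpy [179.99  -0.22 -70.36] F [-1.2  0.7 -4. ] M [-0.04  0.15  0.03] open 0.0199
q [-14.5  14.7 -24.    0.2 -51.2 124. ]
dpos mm [ -0.5   5.6 -28.4] units [-0.0022  0.0225 -0.1135] | 28.9
drot deg [0.21 0.07 0.36] units [0.00059 0.00019 0.001  ] | 0.4
```

View pics/w9.png

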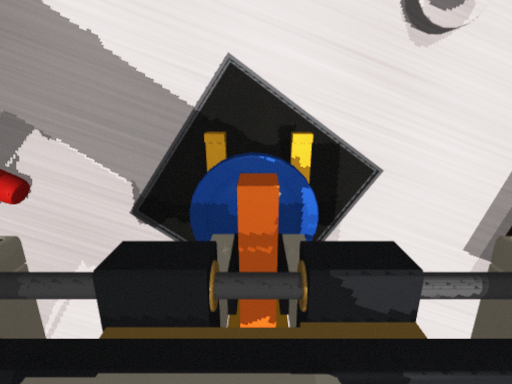

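View pics/s9c.png

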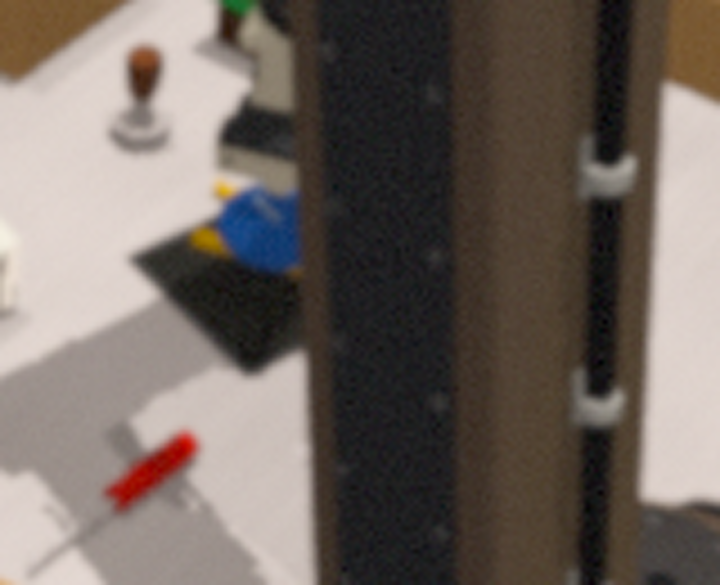

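The puller and knob are over the tray, whose corners show at (229,55), (382,171) and (131,213). I'll check the tray centre from those.

```bash
python3 - <<'E'
from h import *
s=dict(np.load('w9.npz')); P=[ray(s,u,v,.007) for u,v in ((229,54),(382,171),(131,213))]
print(np.round(P,4)); print(((P[1]+P[2])/2).round(4))
E
```

```text
[[ 0.5567 -0.2543  0.007 ]
 [ 0.5114 -0.4158  0.007 ]
 [ 0.3945 -0.2093  0.007 ]]
[ 0.4529 -0.3125  0.007 ]
```

>>> {"op": "send_rows", "data": {"commands": [[1,[-0.002,0.022,-0.03],[0.0006,0,0]],[1,[0,0.002,-0.03],[0,0,0]],[1,[0,0,0],[0,0,0]]]}}

```text
clock: 15.05
tool_pos: [0.4552, -0.3111, 0.1045]
orientation: [-179.4, -0.4, -70.3]
force: [-1.0, 0.4, -3.7]
opening: 0.0198
```

```bash
python3 -c "
from t import *
lev(.4515,-.310,.021,20)"
```

```text
t 15.05 tcp [ 0.4552 -0.3111  0.1045] rpy [-179.44   -0.44  -70.28] F [-1.   0.4 -3.7] M [-0.07  0.16 -0.03] open 0.0198
q [-1.400e+01  1.510e+01 -2.490e+01  1.000e-01 -4.940e+01  1.236e+02]
dpos mm [ -4.6   0.8 -19.1] units [-0.0184  0.0031 -0.0764] | 19.7
drot deg [0.23 0.68 0.27] units [0.00063 0.00188 0.00076] | 0.8
```

>>> {"op": "send_rows", "data": {"commands": [[1,[-0.01,0.002,-0.03],[0.0006,0.0018,0]],[1,[0,0,-0.02],[0,0,0]],[1,[0,0,0],[0,0,0]]]}}

```text
clock: 15.35
tool_pos: [0.4532, -0.3107, 0.0922]
orientation: [-179.9, -0.1, -70.2]
force: [-0.4, 0.1, -3.8]
opening: 0.0203
```

```bash
python3 -c "
from t import *
lev(.4515,-.310,.021,20)"
```

```text
t 15.35 tcp [ 0.4532 -0.3107  0.0922] rpy [-1.7991e+02 -7.0000e-02 -7.0250e+01] F [-0.4  0.1 -3.8] M [-0.08  0.05 -0.02] open 0.0203
q [-14.   16.1 -25.4   0.  -48.5 123.7]
dpos mm [-2.7  0.3 -6.8] units [-0.0107  0.0013 -0.0271] | 7.3
drot deg [0.03 0.1  0.25] units [0.0001  0.00029 0.00069] | 0.3
```

>>> {"op": "send_rows", "data": {"commands": [[1,[0,0,-0.012],[0,0,0]],[1,[0,0,0],[0,0,0]]]}}

```text
clock: 15.55
tool_pos: [0.4532, -0.3108, 0.0889]
orientation: [-179.9, -0.1, -70.3]
force: [-0.6, -0.1, -4.1]
opening: 0.0198
```

```bash
python3 -c "
from t import *
lev(.4515,-.310,.021,20)"
```

```text
t 15.55 tcp [ 0.4532 -0.3108  0.0889] rpy [-1.7993e+02 -7.0000e-02 -7.0250e+01] F [-0.6 -0.1 -4.1] M [-0.06  0.11  0.02] open 0.0198
q [-14.   16.3 -25.5   0.  -48.  123.7]
dpos mm [-2.7  0.4 -3.5] units [-0.0107  0.0017 -0.0139] | 4.4
drot deg [0.04 0.09 0.25] units [0.00011 0.00026 0.0007 ] | 0.3
```

>>> {"op": "send_rows", "data": {"commands": [[1,[0,0,-0.008],[0,0,0]],[1,[0,0,-0.008],[0,0,0]],[1,[0,0,0],[0,0,0]]]}}

```text
clock: 15.85
tool_pos: [0.4538, -0.3111, 0.085]
orientation: [-179.9, -0.1, -70.2]
force: [-0.1, -0.5, -2.7]
opening: 0.0202
```

```bash
python3 -c "
from t import *
lev(.4515,-.310,.013,20)"
```

```text
t 15.85 tcp [ 0.4538 -0.3111  0.085 ] rpy [-1.7988e+02 -1.2000e-01 -7.0240e+01] F [-0.1 -0.5 -2.7] M [-0.12  0.06 -0.01] open 0.0202
q [-14.   16.6 -25.8   0.  -47.5 123.7]
dpos mm [-3.2  0.7 -7.6] units [-0.0128  0.003  -0.0305] | 8.3
drot deg [0.07 0.15 0.24] units [0.0002  0.00042 0.00067] | 0.3
```

>>> {"op": "send_rows", "data": {"commands": [[1,[0,0,-0.01],[0,0,0]],[1,[0,0,-0.008],[0,0,0]],[1,[0,0,0],[0,0,0]]]}}

```text
clock: 16.15
tool_pos: [0.454, -0.3112, 0.0805]
orientation: [-179.9, -0.1, -70.2]
force: [-0.4, 0.3, -3.1]
opening: 0.0199
```

```bash
python3 -c "
from t import *
lev(.4515,-.310,.013,20)"; python3 snap.py wrist:w10
```

```text
t 16.15 tcp [ 0.454  -0.3112  0.0805] rpy [-1.7985e+02 -1.5000e-01 -7.0240e+01] F [-0.4  0.3 -3.1] M [-0.11  0.06  0.02] open 0.0199
q [-1.400e+01  1.690e+01 -2.600e+01  1.000e-01 -4.680e+01  1.237e+02]
dpos mm [-3.5  0.9 -3.1] units [-0.0138  0.0034 -0.0122] | 4.7
drot deg [0.09 0.19 0.24] units [0.00024 0.00053 0.00065] | 0.3
```

View pics/w10.png

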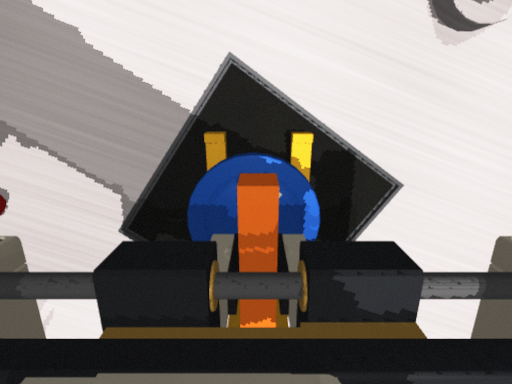

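>>> {"op": "send_rows", "data": {"commands": [[1,[0,0,-0.007],[0,0.0005,0]],[1,[0,0,-0.006],[0,0,0]],[1,[0,0,0],[0,0,0]]]}}

```text
clock: 16.5
tool_pos: [0.4542, -0.3113, 0.0772]
orientation: [180.0, -0.1, -70.2]
force: [0.1, 1.0, -2.8]
opening: 0.0198
```

```bash
python3 -c "
from t import *
lev(.4515,-.310,.013,20)"; python3 snap.py wrist:w11; python3 - <<'E'
from h import *
s=dict(np.load('w11.npz')); p=cloud(s); hsv=cv2.cvtColor(s["color"],cv2.COLOR_BGR2HSV); H,S,V=[hsv[...,i].astype(int) for i in range(3)]
for m,n in (((H>100)&(H<125)&(S>120),'disc'),((H>=18)&(H<33)&(S>140)&(p[...,2]<.06),'fork')):
    m=m.copy(); m[232:]=0; q=p[m]; pl=np.linalg.lstsq(np.c_[q[:,:2]-q[:,:2].mean(0),np.ones(len(q))],q[:,2],rcond=None)[0]
    print(n,len(q),np.percentile(q[:,2],[5,50,95]).round(4),pl.round(4))
E
```

```text
t 16.5 tcp [ 0.4542 -0.3113  0.0772] rpy [ 1.7998e+02 -1.0000e-01 -7.0230e+01] F [ 0.1  1.  -2.8] M [-0.1   0.05  0.04] open 0.0198
q [-1.400e+01  1.730e+01 -2.610e+01  1.000e-01 -4.660e+01  1.237e+02]
dpos mm [-3.6  1.   0.2] units [-0.0145  0.0038  0.0009] | 3.7
drot deg [0.1  0.01 0.23] units [2.7e-04 3.0e-05 6.4e-04] | 0.3
 ** On entry to DLASCL parameter number  4 had an illegal value
 ** On entry to DLASCL parameter number  4 had an illegal valueTraceback (most recent call last):
  File "<stdin>", line 4, in <module>
    x, resids, rank, s = _umath_linalg.lstsq(a, b, rcond,
                         ~~~~~~~~~~~~~~~~~~~^^^^^^^^^^^^^
                                             signature=signature)
                                             ^^^^^^^^^^^^^^^^^^^^
    raise LinAlgError("SVD did not converge in Linear Least Squares")
numpy.linalg.LinAlgError: SVD did not converge in Linear Least Squares
```

```bash
python3 - <<'E'
from h import *
s=dict(np.load('w11.npz')); p=cloud(s); hsv=cv2.cvtColor(s["color"],cv2.COLOR_BGR2HSV); H,S,V=[hsv[...,i].astype(int) for i in range(3)]
ok=np.isfinite(p[...,2])
for m,n in (((H>100)&(H<125)&(S>120),'disc'),((H>=18)&(H<33)&(S>140)&(p[...,2]<.06),'fork')):
    m=m&ok; m[232:]=0; m[:,:170]=0; m[:,340:]=0; q=p[m]; pl=np.linalg.lstsq(np.c_[q[:,:2]-q[:,:2].mean(0),np.ones(len(q))],q[:,2],rcond=None)[0]
    print(n,len(q),np.percentile(q[:,2],[5,50,95]).round(4),pl.round(4))
E
```

```text
disc 6198 [0.0394 0.0417 0.0458] [-0.0762 -0.0009  0.0415]
fork 1625 [0.0036 0.0209 0.0257] [0.1043 0.0385 0.0201]
```

The disc top is level at 39–46 mm, so the knob stands on its hub. The lip top at about 25 mm is below the disc's underside at 29 mm. Now I'll draw the fork out.

>>> {"op": "send_rows", "data": {"commands": [[1,[-0.0188,-0.0068,0],[0,0,0]],[1,[-0.0188,-0.0068,0],[0,0,0]],[1,[0,0,0],[0,0,0]]]}}

```text
clock: 16.85
tool_pos: [0.4439, -0.3149, 0.0773]
orientation: [180.0, -0.1, -70.2]
force: [0.2, -1.2, -4.0]
opening: 0.0194
```

```bash
python3 -c "
from t import *
lev(.4515-.113,-.310-.041,.013,20)"; python3 snap.py wrist:w12
```

```text
t 16.85 tcp [ 0.4439 -0.3149  0.0773] rpy [ 1.7997e+02 -9.0000e-02 -7.0220e+01] F [ 0.2 -1.2 -4. ] M [-0.06  0.06 -0.06] open 0.0194
q [-1.460e+01  1.670e+01 -2.690e+01  1.000e-01 -4.630e+01  1.243e+02]
dpos mm [-1.064e+02 -3.640e+01  1.000e-01] units [-0.4255 -0.1457  0.0006] | 112.4
drot deg [0.1  0.   0.22] units [2.7e-04 1.0e-05 6.1e-04] | 0.2
```

View pics/w12.png

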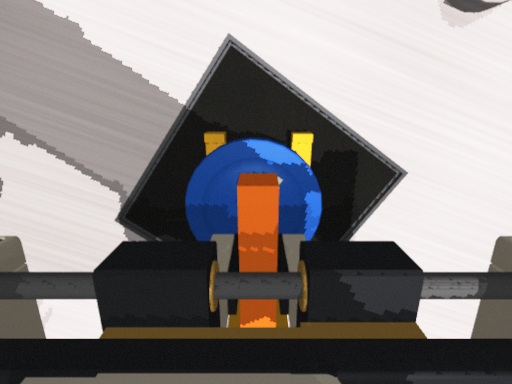

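The disc stayed with the tray while the fork moved back about 11 mm. Carrying on.

>>> {"op": "send_rows", "data": {"commands": [[1,[-0.03,-0.0108,0],[0,0,0]],[1,[-0.03,-0.0108,0],[0,0,0]],[1,[-0.03,-0.0108,0],[0,0,0]],[1,[0,0,0],[0,0,0]]]}}

```text
clock: 17.3
tool_pos: [0.4195, -0.3237, 0.0774]
orientation: [180.0, -0.1, -70.2]
force: [-0.7, 0.0, -3.2]
opening: 0.0196
```

```bash
python3 -c "
from t import *
lev(.4515-.113,-.310-.041,.013,20)"; python3 snap.py wrist:w13
```

```text
t 17.3 tcp [ 0.4195 -0.3237  0.0774] rpy [ 1.7999e+02 -1.0000e-01 -7.0220e+01] F [-0.7  0.  -3.2] M [-0.09  0.02  0.01] open 0.0196
q [-1.640e+01  1.550e+01 -2.870e+01  1.000e-01 -4.570e+01  1.261e+02]
dpos mm [-81.9 -27.6  -0. ] units [-3.276e-01 -1.106e-01 -1.000e-04] | 86.4
drot deg [0.1  0.02 0.22] units [2.8e-04 6.0e-05 6.2e-04] | 0.2
```

View pics/w13.png

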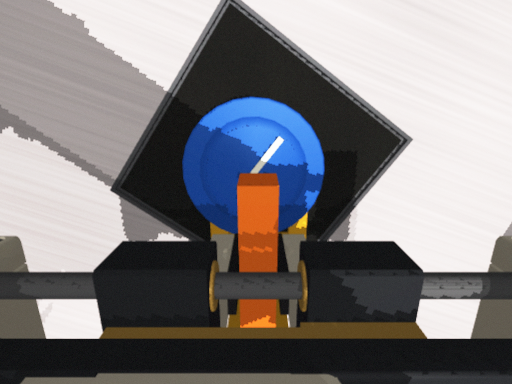

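The lips have gone under the disc and the knob still stands at (254,165). Now the rest of the way out.

>>> {"op": "send_rows", "data": {"commands": [[1,[-0.034,-0.0122,0],[0,0,0]],[1,[-0.034,-0.0122,0],[0,0,0]],[1,[-0.034,-0.0122,0],[0,0,0]],[1,[-0.034,-0.0122,0],[0,0,0]],[1,[-0.034,-0.0122,0],[0,0,0]],[1,[-0.034,-0.0122,0],[0,0,0]],[1,[-0.034,-0.0122,0],[0,0,0]],[1,[-0.034,-0.0122,0],[0,0,0]],[1,[-0.034,-0.0122,0],[0,0,0]],[1,[-0.034,-0.0122,0],[0,0,0]]]}}

```text
clock: 18.35
tool_pos: [0.3285, -0.3567, 0.0778]
orientation: [-180.0, -0.2, -70.2]
force: [0.6, -0.6, -3.1]
opening: 0.0199
```

```bash
python3 -c "
from t import *
lev(.31,-.45,.03,20)"; python3 snap.py wrist:w14 top:t14
```

```text
t 18.35 tcp [ 0.3285 -0.3567  0.0778] rpy [-1.7996e+02 -1.6000e-01 -7.0180e+01] F [ 0.6 -0.6 -3.1] M [-0.12  0.06  0.02] open 0.0199
q [-2.400e+01  1.160e+01 -3.420e+01  1.000e-01 -4.400e+01  1.337e+02]
dpos mm [-19.5 -93.7  16.6] units [-0.0779 -0.3747  0.0663] | 97.1
drot deg [0.14 0.1  0.18] units [0.00039 0.00027 0.00051] | 0.3
```

View pics/w14.png

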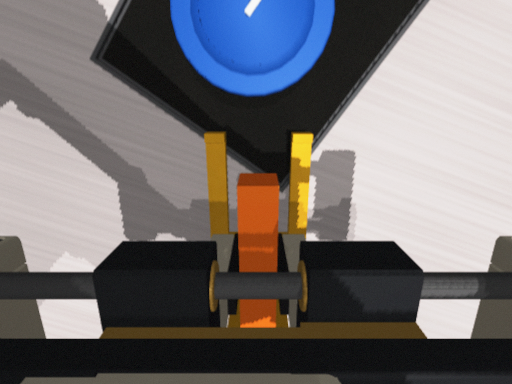

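View pics/t14.png

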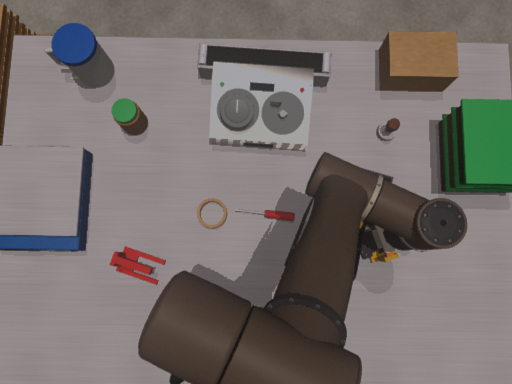

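The knob stands in the tray with the fork fully clear, the grey knob is still on its shaft, and the other things are unmoved. Now I'll park the puller.

>>> {"op": "send_rows", "data": {"commands": [[1,[-0.02,-0.01,0.06],[0,0,0]],[1,[-0.02,-0.06,0.04],[0,0,0]],[1,[-0.02,-0.08,0],[0,0,0]],[1,[-0.02,-0.09,0],[0,0,0]],[1,[-0.02,-0.09,0],[0,0,0]],[1,[-0.01,-0.07,0],[0,0,0]],[1,[0,0,0],[0,0,0]]]}}

```text
clock: 19.15
tool_pos: [0.3004, -0.4608, 0.1043]
orientation: [-179.9, -0.3, -70.1]
force: [-0.3, 0.1, -2.2]
opening: 0.0195
```

```bash
python3 -c "
from t import *
lev(.30,-.46,.0,20)"
```

```text
t 19.15 tcp [ 0.3004 -0.4608  0.1043] rpy [-179.92   -0.26  -70.12] F [-0.3  0.1 -2.2] M [ 0.03  0.15 -0.04] open 0.0195
q [-3.640e+01  1.520e+01 -2.470e+01  1.000e-01 -4.990e+01  1.463e+02]
dpos mm [ -1.4   0.5 -39.9] units [-0.0055  0.002  -0.1598] | 40.0
drot deg [0.22 0.17 0.12] units [0.0006  0.00047 0.00032] | 0.3
```

>>> {"op": "send_rows", "data": {"commands": [[1,[0,0,-0.05],[0.0006,0.0005,0]],[1,[0,0,-0.05],[0,0,0]],[1,[0,0,-0.03],[0,0,0]],[1,[0,0,0],[0,0,0]]]}}

```text
clock: 19.55
tool_pos: [0.3004, -0.4596, 0.0682]
orientation: [180.0, 0.1, -70.1]
force: [0.4, -1.3, -1.0]
opening: 0.0198
```

```bash
python3 -c "
from t import *
lev(.30,-.46,.0,20)"
```

```text
t 19.55 tcp [ 0.3004 -0.4596  0.0682] rpy [ 1.7996e+02  8.0000e-02 -7.0100e+01] F [ 0.4 -1.3 -1. ] M [-0.37  0.26  0.03] open 0.0198
q [-36.4  17.9 -26.7  -0.  -45.6 146.3]
dpos mm [-1.4 -0.8 -3.8] units [-0.0054 -0.003  -0.0154] | 4.1
drot deg [-0.06 -0.07  0.1 ] units [-0.00017 -0.00018  0.00028] | 0.1
```

>>> {"op": "send_rows", "data": {"commands": [[1,[0,0,-0.004],[0,0,0]],[1,[0,0,0],[0,0,0]]]}}

```text
clock: 19.75
tool_pos: [0.3013, -0.4595, 0.0678]
orientation: [179.9, 0.0, -70.0]
force: [-1.5, 0.2, -1.5]
opening: 0.0199
```

```bash
python3 -c "
from t import *
lev(.30,-.46,.0,20)"; python3 snap.py wrist:w15; python3 - <<'E'
from held import *
s=dict(np.load('w15.npz')); o=sensors.get_obs(); q,ye,orr=held(s,o); p=cloud(s)
for y in (.031,-.031):
  for x0 in (0,.02,.04,.05):
    m=ye&(abs(q[...,1]-y)<.006)&(abs(q[...,0]-x0)<.004); m[250:]=0
    if m.sum()>5: print(y,x0,m.sum(),np.median(q[m][:,2]).round(4),np.median(p[m][:,2]).round(4))
m=(~ye)&np.isfinite(p[...,2]); m[130:]=0; print("bench z",np.median(p[m][:,2]))
E
```

```text
t 19.75 tcp [ 0.3013 -0.4595  0.0678] rpy [ 1.7994e+02  4.0000e-02 -6.9990e+01] F [-1.5  0.2 -1.5] M [-0.21  0.6  -0.02] open 0.0199
q [-36.3  17.9 -26.7   0.  -45.5 146.3]
dpos mm [-2.2 -0.9 -3.4] units [-0.0088 -0.0035 -0.0135] | 4.1
drot deg [-0.02 -0.07 -0.01] units [-5.0e-05 -1.9e-04 -4.0e-05] | 0.1
0.031 0 149 -0.058 0.0098
0.031 0.02 164 -0.0575 0.0103
0.031 0.04 181 -0.0569 0.0109
0.031 0.05 182 -0.0567 0.0111
-0.031 0 146 -0.0579 0.0099
-0.031 0.02 157 -0.0574 0.0104
-0.031 0.04 174 -0.0567 0.011
-0.031 0.05 190 -0.0566 0.0112
bench z 0.0005068838534204867
```

View pics/w15.png

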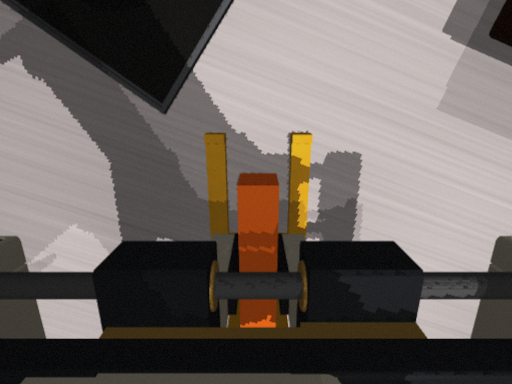

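The puller slipped slightly nose-up in the grip (about 1.5°) and its rear edge is already touching the bench. I'll pitch it level and lower the last 2 mm.

>>> {"op": "send_rows", "data": {"commands": [[1,[0,0,0],[-0.0014,0.0038,0]],[1,[0,0,0],[0,0,0]]]}}

```text
clock: 20.0
tool_pos: [0.3012, -0.4592, 0.0681]
orientation: [178.5, 0.0, -70.0]
force: [-0.2, 0.8, -2.8]
opening: 0.0195
```

```bash
cat > pl.py <<'E'
from t import *; from held import *
from plant import snapshot
lev(.30,-.46,.0,20)
o=sensors.get_obs(); s=snapshot('wrist'); q,ye,orr=held(s,o); p=cloud(s)
for y in (.031,-.031):
  for x0 in (0,.04,.05):
    m=ye&(abs(q[...,1]-y)<.006)&(abs(q[...,0]-x0)<.004); m[250:]=0
    if m.sum()>5: print(y,x0,m.sum(),np.median(p[m][:,2]).round(4))
E
python3 pl.py
```

```text
t 20.0 tcp [ 0.3012 -0.4592  0.0681] rpy [ 1.785e+02  1.000e-02 -7.001e+01] F [-0.2  0.8 -2.8] M [ 0.05 -0.13 -0.06] open 0.0195
q [-35.4  18.  -27.1   1.7 -45.7 144.2]
dpos mm [-2.2 -1.1 -3.7] units [-0.0087 -0.0045 -0.0149] | 4.5
drot deg [ 0.51 -1.41  0.01] units [ 1.41e-03 -3.92e-03  3.00e-05] | 1.5
0.031 0 149 0.0102
0.031 0.04 178 0.0104
0.031 0.05 182 0.0104
-0.031 0 145 0.0103
-0.031 0.04 176 0.0105
-0.031 0.05 187 0.0104
```

>>> {"op": "send_rows", "data": {"commands": [[1,[0,0,-0.006],[0,0,0]],[1,[0,0,0],[0,0,0]]]}}

```text
clock: 20.25
tool_pos: [0.3012, -0.4589, 0.0666]
orientation: [178.6, 0.0, -70.0]
force: [0.3, 0.7, -2.5]
opening: 0.0196
```

```bash
python3 pl.py
```

```text
t 20.25 tcp [ 0.3012 -0.4589  0.0666] rpy [ 1.7862e+02  1.0000e-02 -7.0020e+01] F [ 0.3  0.7 -2.5] M [-0.09 -0.04 -0.01] open 0.0196
q [-35.4  18.1 -27.2   1.6 -45.5 144.3]
dpos mm [-2.1 -1.4 -2.2] units [-0.0085 -0.0057 -0.0086] | 3.3
drot deg [ 0.46 -1.3   0.02] units [ 1.27e-03 -3.61e-03  5.00e-05] | 1.4
0.031 0 148 0.0086
0.031 0.04 177 0.0088
0.031 0.05 187 0.009
-0.031 0 144 0.0088
-0.031 0.04 178 0.009
-0.031 0.05 192 0.009
```

Within 1 mm of the bench. I'll lower a touch more and then release.

>>> {"op": "send_rows", "data": {"commands": [[1,[0,0,-0.004],[0,0,0]],[1,[0,0,0],[0,0,0]]]}}

```text
clock: 20.5
tool_pos: [0.3013, -0.4591, 0.0663]
orientation: [178.7, -0.0, -70.0]
force: [-1.0, -0.1, -1.9]
opening: 0.0196
```

```bash
python3 pl.py
```

```text
t 20.5 tcp [ 0.3013 -0.4591  0.0663] rpy [ 1.7865e+02 -2.0000e-02 -7.0030e+01] F [-1.  -0.1 -1.9] M [ 0.24  0.43 -0.09] open 0.0196
q [-35.5  18.1 -27.2   1.6 -45.4 144.3]
dpos mm [-2.2 -1.2 -1.9] units [-0.0089 -0.0049 -0.0076] | 3.2
drot deg [ 0.48 -1.26  0.03] units [ 1.32e-03 -3.50e-03  8.00e-05] | 1.3
0.031 0 153 0.0084
0.031 0.04 182 0.0085
0.031 0.05 183 0.0086
-0.031 0 147 0.0084
-0.031 0.04 178 0.0086
-0.031 0.05 190 0.0086
```

>>> {"op": "send_rows", "data": {"commands": [[0.7,[0,0,0],[0,0,0]],[0.6,[0,0,0],[0,0,0]],[0.5,[0,0,0],[0,0,0]],[0.3,[0,0,0],[0,0,0]],[0.2,[0,0,0],[0,0,0]],[0,[0,0,0],[0,0,0]],[0,[0,0,0],[0,0,0]],[0,[0,0,0],[0,0,0]],[0,[0,0,0],[0,0,0]],[0,[0,0,0],[0,0,0]]]}}

```text
clock: 21.55
tool_pos: [0.3019, -0.4601, 0.0668]
orientation: [178.7, -0.1, -70.0]
force: [0.6, 0.3, 0.3]
opening: 0.0866
```

>>> {"op": "send_rows", "data": {"commands": [[0,[0,0,0.03],[0,0,0]],[0,[0,0,0.06],[0,0,0]],[0,[0,0,0.1],[0,0,0]],[0,[0,0,0.15],[0,0,0]],[0,[0,0,0.15],[0,0,0]],[0,[0,0,0.15],[0,0,0]],[0,[0,-0.1,0.15],[0,0,0]],[0,[0,-0.15,0],[0,0,0]],[0,[0,-0.15,0],[0,0,0]],[0,[0,-0.15,0],[0,0,0]],[0,[0,0,0],[0,0,0]]]}}

```text
clock: 22.65
tool_pos: [0.2993, -0.6004, 0.2814]
orientation: [178.8, -0.5, -69.8]
force: [0.8, 0.5, -1.8]
opening: 0.0877
```

```bash
python3 snap.py wrist:w16 top:t16 side:s16; python3 -c "
from plant import sensors; o=sensors.get_obs(); print(o['clock'],o['tool_pos'],o['force'],o['opening'])"
```

```text
22.8 [ 0.29957436 -0.59712953  0.28229282] [0.88045279 0.12469142 0.12986129] 0.08750660132920197
```

View pics/w16.png

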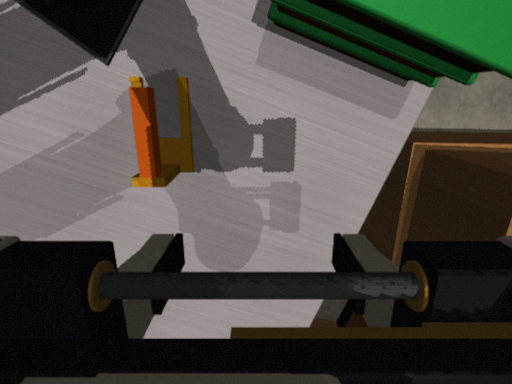

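View pics/t16.png

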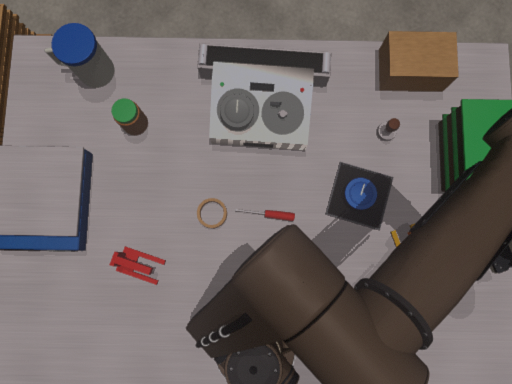

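View pics/s16.png

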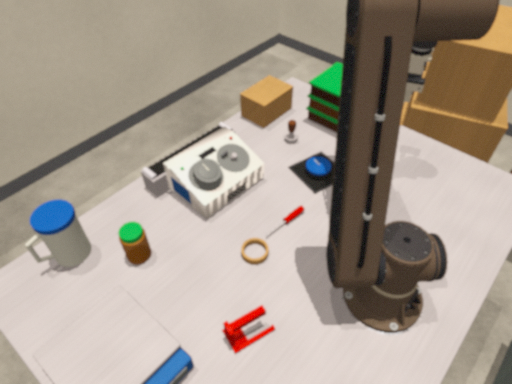

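The blue knob stands in the tray at (361,194) in the top view. The puller stands upright beside the tray, seen at (160,130) in the wrist view. The grey knob, tape, screwdriver, jar and tamper are where they were, so I'm handing in.

```bash
python3 -c "
from plant import order; print(order.close_job())"
```

```text
the job is handed in; nothing more can be done
None
```

The blue knob is off its shaft and standing upright on its hub in the middle of the tray. The yellow puller stands upright on the bench clear of the tray, released, and the job was handed in at about 23 s.

- **Pulling the knob:** I slid the fork in at a 35° turn in small steps, and the first side I tried was free of the tongue. I stopped at the end of the slot, where the hub resisted lightly and the camera put the knob's axis within about 1 mm. Then I pulled straight along the shaft.
- **Setting it down:** I lowered the knob until the force showed its weight was on the tray, dropped the fork lower to clear the lips, and drew it out. The knob stayed put.
- **Last checks:** The final pictures show the grey knob still on its shaft and the tape, screwdriver, jar, tamper and other things where they were. The arm is clear of everything.
- **What disagreed:** My panel height estimates differed by about 2 mm, within the camera tolerance. The readings I took during the pull stayed around 6 N, below the stated 9 to 16 N, because I only read the force between moves. The puller slipped about 1.5° in the grip, so I levelled it before letting go.

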